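Put copper electrodes away in the rotary dry-air pot

TASK

Put away the copper electrodes on the table (two or three of them are there) in the round storage pot, turning its cap by the knob so that the opening comes over the pocket you want: the round-headed one goes in the pocket with one stud on the rim, the square-headed one in the pocket with two studs, the thin blade in the pocket with three studs, each set down standing upright on the pocket floor. When all are in, turn the cap so that its opening lies squarely over the solid quarter marked with the bar, and only then set the lever of the air valve half open, at 45 degrees. Leave everything else on the table where it is.

Things in the scene. Friction and masses are not known exactly. Their poses are not given: they have to be found in the camera images.
- round_mid (a point): Round-headed electrode: a steel puck 48 mm in diameter and 20 mm high with a copper head standing centrally on it, 66 mm high over all, about 0.3 kg; at the start it stands upright on the table. It may be absent. The point is on its axis, half-way up (33 mm above its underside); z is up along the axis. Head: copper cylinder 28 mm in diameter, 46 mm high.
- square_mid (a point): Square-headed electrode: a steel puck 48 mm in diameter and 20 mm high with a copper head standing centrally on it, 66 mm high over all, about 0.3 kg; at the start it stands upright on the table. It may be absent. The point is on its axis, half-way up (33 mm above its underside); z is up along the axis. Head: copper block 28 x 28 mm, sides along its x and y, 46 mm high.
- blade_mid (a point): Blade electrode: a steel puck 48 mm in diameter and 20 mm high with a copper head standing centrally on it, 66 mm high over all, about 0.3 kg; at the start it stands upright on the table. It may be absent. The point is on its axis, half-way up (33 mm above its underside); z is up along the axis. Head: copper plate 40 mm long along its x, 12 mm thick along its y, 46 mm high.
- pot: The storage pot: a grey round drum fixed to the table, 264 mm in diameter, 84 mm high, wall 14 mm thick, floor 6 mm above the table. A centre post of 24 mm radius and 6 mm steel walls divide it into quarters: three open pockets (90 degree sectors from 24 to 118 mm radius, 72 mm deep under the cap) and one solid quarter. Origin under its centre; x points to the solid quarter.
- pocket1 (a point): Floor of the pocket marked by one brass stud on the pot's rim; the point is on the floor, on the pocket's middle line, 70 mm from the pot's axis. Seen from above the order anticlockwise is solid quarter, pocket 1, 2, 3.
- pocket2 (a point): Floor of the pocket marked by two brass studs (opposite the solid quarter); the point lies as in pocket1.
- pocket3 (a point): Floor of the pocket marked by three brass studs; the point lies as in pocket1.
- blank (a point): Top of the solid steel quarter of the pot, 76 mm above the table, on its middle line, 70 mm from the pot's axis; marked by a 60 mm long brass bar on the rim. With the cap's opening here the pot is closed.
- cap: The pot's cap: an aluminium disc of 116 mm radius with small black vent dots and one opening, its top 84 mm and its underside 78 mm above the table. It turns endlessly either way about the vertical with about 0.1 N m of friction and stays where it is left. Origin on its axis at table height, x towards the opening. Standing electrodes clear it by 6 mm.
- cap_knob (a point): Black bar knob in the middle of the cap; the point is on the cap's axis, half-way up the bar. The bar is 46 mm long, 13 mm thick and 30 mm high (84 to 114 mm above the table) and lies along the middle line of the opening; the point's x runs along the bar towards the opening, z is up.
- cap_mouth (a point): Middle of the opening in the cap: a 70 degree sector cut out from 28 mm radius to the edge. The point is on its middle line, 70 mm from the cap's axis, at the height of the cap.
- lever_axis (a point): Pivot of the lever of the air valve (brass ball valve on a horizontal steel pipe, fixed to the table), at half the lever's height, 95 mm above the table. The lever is a flat steel bar 12 mm thick, 24 mm high (83 to 107 mm above the table), from 20 mm behind the pivot to 75 mm beyond it; about 0.1 N m of friction, stays where left.
- lever_tip (a point): Far end of the valve's lever, at half its height.
- lever (a joint): Angle of the valve lever: 0 = shut, lever square across the pipe; 1.571 = fully open, lever in line with the pipe; it grows anticlockwise seen from above. Half open is 0.785.
- ring_gauge: Steel ring lying among the electrodes, 40 mm in diameter, 14 mm high; to be left alone. Origin under its centre.
- vblock: Dark steel V-block 70 x 50 x 50 mm; to be left alone. Origin under its centre.
- oil: White plastic bottle with a black cap, 48 mm in diameter, 110 mm high; to be left alone. Origin under its centre.
- parallel: Steel parallel bar 150 x 20 x 30 mm; to be left alone. Origin under its centre.
- brush: Hand brush lying on the table; to be left alone. Origin under it.
- gauge_block: Steel block 50 x 35 x 25 mm; to be left alone. Origin under its centre.
Mind the look-alikes: they are no part of the job. What is shaped like the part that bears round_mid but red or yellow is not meant. Leave any green or red look-alike of the part that bears blade_mid alone.

How it is judged:
On the way, in this order (a step that is already met when the one before it is completed fails the run):
1. every electrode present stands in its own pocket (horizontal distance between round_mid and pocket1 below 0.055 m and z of round_mid in the frame of pocket1 below 0.041 m and angle between each of round_mid, square_mid, blade_mid's own z axis and vertical below 0.25 rad and horizontal distance between square_mid and pocket2 below 0.055 m and z of square_mid in the frame of pocket2 below 0.041 m and horizontal distance between blade_mid and pocket3 below 0.055 m and z of blade_mid in the frame of pocket3 below 0.041 m), for 0.2 s.
2. the cap's opening lies over the solid quarter (all of step 1 and horizontal distance between cap_mouth and blank below 0.0125 m), for 0.2 s.
3. the valve lever stands half open (all of step 2 and value of joint lever between 0.645 and 0.925 rad), for 0.2 s.
At the end, for the whole second after the job is handed in: Each electrode present stands upright (14 deg) in its own pocket (within 55 mm of its point), the middle of the cap's opening is within 12.5 mm (10 deg) of the middle of the solid quarter, and the valve lever is at 45 deg, give or take 8 (all of step 3); the robot touches nothing.
It fails at once if the air valve opened (more than 14 degrees) while the cap's opening is not over the solid quarter (value of joint lever above 0.25 rad and not (horizontal distance between cap_mouth and blank below 0.0125 m)).
It fails at once if one of the other things on the table moved more than 5 cm (distance of any of ring_gauge, vblock, oil, parallel, brush, gauge_block from where it was at the start of the episode above 0.05 m).
Of round, square, blade only 2 to 3 are there at a start; the rules pass over those that are not, and their reading is None.
At some moment in a run one of round, square, blade may be knocked a few centimetres aside while the robot is not near it.
Once in a run the grip may slacken for a moment while it holds something.
It also fails if it takes over 210 s, if anything falls off the work surface, if the arm or the gripper's body presses on something with over 40 N, if the wrist force passes 120 N, or if a joint passes its speed limit or range.

ROBOT

A 7-joint arm with a two-finger parallel gripper is mounted at the origin on the work surface. World frame = base frame: x ahead of the robot, y to its left, z up, the work surface at z = 0. Lengths are in m, angles in rad, forces in N, time in s.
With the tool pointing down it reaches from about 0.4 to 0.9 m from the base axis. Payload 5.6 kg.
Tool frame: the origin (TCP) lies midway between the tips of the shut fingers; the grasp point (between the pads) lies 19 mm behind it; y points along the fingers, x is the direction in which the jaws open and shut, and the axes are right-handed (so a half turn about y gives the same grasp; the last joint's range is limited). The gripper opens to 92 mm and grips with 3 to 60 N. Pads are 20 mm wide; open, the fingers measure 128 mm over their backs; the gripper's body (75 mm by 189 mm) begins 69 mm behind the grasp point.
Start: joints at [1.28, 0.468, -0.012, 1.603, 0.006, 1.071, -0.056], TCP at [0.159, -0.63, 0.215] pointing down, gripper open.
Joint ranges: [-2.53, 2.53], [-0.31, 2.02], [-1.57, 1.55], [0.28, 2.44], [-1.29, 4.43], [0.15, 1.84], [-2.92, 2.92]. Speed limits (rad/s): [2.57, 2.57, 3.14, 3.14, 3.14, 3.14, 3.14].

INTERFACE

Orientations are given as [roll, pitch, yaw] about the fixed x, y, z axes, in that order (R = Rz(yaw) Ry(pitch) Rx(roll)).
In Python, from station import manip, vision, sign_off gives the robot as it stands.
- The arm moves only by the tool send_rows, never from a script. Its argument "series" is a list of rows, each a list of 3 entries, a list of its own where there are three numbers: the finger opening in cm, from 0 to 9.19, then the shift along the tool's x, y, z in cm, then the turn, a rotation vector about the tool's x, y, z in degrees. In form: [[fingers, [dx, dy, dz], [rx, ry, rz]], ...]. A call has 1 to 20 rows; each row shifts and turns the commanded pose from where the row before left it, along the tool's axes as they then stand; what a row does not reach is not made up. A row lasts 1/10 s, in which the tool goes at most 50 mm and 8.59 degrees, less where a joint would pass 70% of its speed; a pose out of reach is approached as far as the arm can. A call is refused whole if a number of a shift passes 5 or a number of a turn 8.59, either way. A call with a gripper value outside its range is refused whole. The fingers move at their own pace and stop on an object; "squeeze" is the grip in N (left out, the last holds). Time passes only in rows, so rows that do not move let the fingers close. It gives the time, the measured TCP pose, the force and the opening at its end, in the units of the state.
- manip.state(): the state, without advancing time (a new reading comes with each control period).
- vision.get_image(name): name is "side" or "top"; returns a dict with "color" (480x640x3 uint8, blue, green, red), "range_z" (480x640 float32, m along the optical axis (not along the pixel's ray), 0 where there is no reading), "fx", "fy", "cx", "cy" (pixels), "k1" (the pictures are not rectified: a ray, as slopes to the right and down, at radius r is drawn at 1 + k1 r^2 times it, then the intrinsics apply), "eye" and "attitude" of the camera in the world. Camera axes: x right, y down, z forward; pixel columns grow to the right and rows downward; lengths in m; the calibration is good to about 2 mm. A picture is of the moment at which its call begins.
- sign_off(): hands the job in, once; it reports no verdict.
The state is a dict: "time": time; "q": joint angles; "dq": joint speeds; "joint_efforts": joint torques, N m; "tool_pos": TCP position; "tcp_rot": TCP orientation; "wrist_force": force on the tool from outside, world axes, zero at the start; "torque": the same for the moment, N m; "grip_width": opening from 0.0 (shut) to 1.0 (fully open).
Only numpy, scipy, OpenCV 4.12 (cv2) and the standard library are available. Lean on these libraries where they do the work, as an engineer would, in place of code of your own. Each camera call takes 0.05 s, during which the arm holds its last target.

## Working session

There is one attempt and no reset: what is moved stays moved. The work goes in short steps, Python scripts to look and compute and a tool call to move; the robot and the scene stay as the last step left them, time stands still between calls to the robot, and variables do not carry over. Pictures are saved under pics/ and viewed, and the job is handed in when it is done.

Besides the shell and the picture viewer there is one more tool, called after "Call:" by a JSON object that holds its "op" and its "data". send_rows: Moves the arm, as the interface text tells. Its arguments: {"type":"object","properties":{"series":{"type":"array","items":{"type":"array"}},"squeeze":{"type":"number"}},"required":["series"]}

```bash
ls; mkdir -p pics; python3 - <<'E'
from station import manip, vision
import cv2
s=manip.state(); print(s)
for n in("top","side"):
    d=vision.get_image(n); cv2.imwrite(f"pics/{n}0.png",d["color"])
    print(n,{k:v for k,v in d.items() if k not in("color","range_z")})
E
```

```text
pics
{'time': 0.0, 'q': array([ 1.28001275,  0.46835082, -0.01162756,  1.60361987,  0.00594443,
        1.07140702, -0.05632723]), 'dq': array([-1.73863768e-03,  7.65484730e-04, -1.61706230e-03,  9.10568716e-05,
       -2.07222806e-04,  6.93397880e-04,  4.80822093e-04]), 'joint_efforts': array([-1.03941209e-03, -5.20580685e+01, -1.25443310e-02, -2.43757063e+01,
       -5.66052203e-02,  1.70727877e-02,  1.53033484e-04]), 'tool_pos': array([ 0.15923449, -0.62958903,  0.213659  ]), 'tcp_rot': array([-1.57085962,  0.0017495 , -1.32310859]), 'wrist_force': array([0.19746336, 0.28714353, 0.18738849]), 'torque': array([ 0.00628246, -0.00402843,  0.06282666]), 'grip_width': 1.0045122138837312}
top {'fx': 485.432131558803, 'fy': 485.432131558803, 'cx': 327.3307681192846, 'cy': 237.2177613909201, 'k1': -0.04612327460828972, 'eye': array([0.30014902, 0.00757153, 1.16053383]), 'attitude': array([-2.96569544,  0.00594673, -1.58425583])}
side {'fx': 614.1774334856776, 'fy': 614.1774334856776, 'cx': 314.28644154621776, 'cy': 243.0685917070222, 'k1': -0.14045999607973017, 'eye': array([-0.03105227,  0.77358093,  1.08758287]), 'attitude': array([-2.39691065e+00,  8.08916139e-04, -2.53285849e+00])}
```

View pics/top0.png

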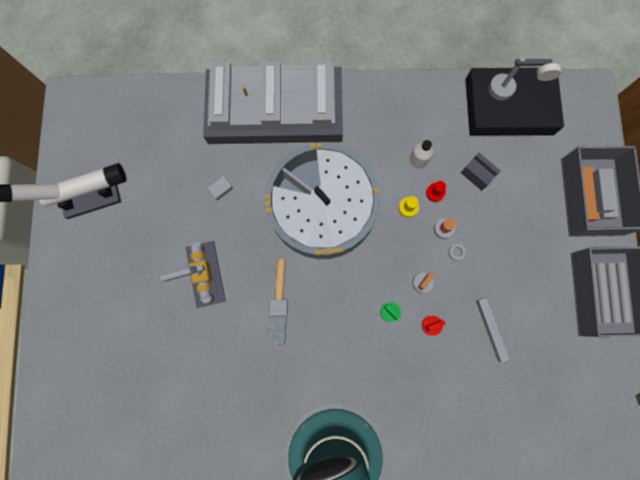

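View pics/side0.png

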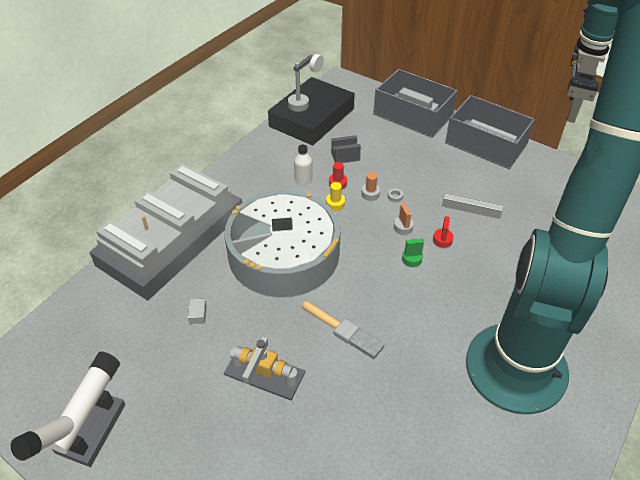

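```bash
cat > h.py <<'E'
import numpy as np, cv2
from scipy.spatial.transform import Rotation as R
from station import manip, vision
def rot(rpy): return R.from_euler('xyz',rpy).as_matrix()
def K(d): return np.array([[d['fx'],0,d['cx']],[0,d['fy'],d['cy']],[0,0,1.]])
def dist(d): return np.array([d['k1'],0,0,0,0.])
def rays(d,uv):
    uv=np.asarray(uv,float).reshape(-1,1,2)
    n=cv2.undistortPoints(uv,K(d),dist(d))[:,0]
    return (rot(d['attitude'])@np.c_[n,np.ones(len(n))].T).T
def plane(d,uv,z):
    r=rays(d,uv); e=np.array(d['eye']); return e+r*((z-e[2])/r[:,2])[:,None]
def proj(d,p):
    p=np.asarray(p,float).reshape(-1,3); A=rot(d['attitude']); 
    rv=cv2.Rodrigues(A.T)[0]; return cv2.projectPoints(p,rv,-A.T@np.array(d['eye']),K(d),dist(d))[0][:,0]
def cloud(d):
    z=d['range_z']; v,u=np.mgrid[0:480,0:640]
    r=rays(d,np.c_[u.ravel(),v.ravel()]) 
    P=np.array(d['eye'])+r*z.ravel()[:,None]; P=P.reshape(480,640,3); P[z==0]=np.nan; return P
def crop(d,x,y,w,h,s,name): cv2.imwrite(name,cv2.resize(d['color'][y:y+h,x:x+w],None,fx=s,fy=s,interpolation=cv2.INTER_CUBIC))
E
python3 - <<'E'
from h import *
t=vision.get_image("top"); s=vision.get_image("side")
crop(t,380,160,130,190,3,"pics/tc1.png"); crop(s,300,130,220,150,3.6,"pics/sc1.png")
crop(t,150,135,240,215,2.7,"pics/tc2.png")
for n,d in(("top",t),("side",s)):
    P=cloud(d); hsv=cv2.cvtColor(d['color'],cv2.COLOR_BGR2HSV)
    m=cv2.inRange(hsv,(5,90,60),(16,255,255))
    c,l,st,ce=cv2.connectedComponentsWithStats(m)
    for i in range(1,c):
        if st[i,4]>15:
            p=P[l==i]; print(n,ce[i].round(1),st[i],np.nanmedian(p,0).round(3),np.nanmax(p[:,2]).round(3), hsv[l==i].mean(0).round())
E
```

```text
top [ 19.4 111.3] [   0   48   45  122 3266] [ 0.975  0.987 -0.249] -0.126 [ 15. 138.  69.]
top [630.9 114.3] [ 619   78   21   83 1130] [ 1.084 -1.173 -0.579] -0.501 [ 14. 170.  67.]
top [590.1 193.5] [582 167  18  54 555] [ 0.598 -0.623  0.039] 0.047 [ 13. 147. 173.]
top [447.4 225.1] [441 219  14  14 141] [ 0.52  -0.266  0.064] 0.071 [ 12. 151. 157.]
top [638.2 237.1] [637 231   3  15  33] [ 0.606 -1.175 -0.639] -0.629 [ 14. 163.  64.]
top [426.  280.7] [419 273  15  16 108] [ 0.392 -0.21   0.065] 0.07 [ 12. 146. 163.]
side [131.9  99.1] [   0    0  298  199 4639] [ 2.274 -0.823 -0.696] -0.633 [ 15. 120. 108.]
side [473.  50.] [  326     0   262   149 22751] [ 0.602 -1.176 -0.04 ] 0.482 [ 14. 152. 103.]
side [598.6  81.3] [596  75   7  17  57] [ 0.31  -2.443 -0.676] 0.593 [ 15. 155. 105.]
side [371.  181.6] [366 172  12  20 185] [ 0.517 -0.263  0.054] 0.072 [ 11. 138. 170.]
side [404.7 215.1] [399 204  12  24 189] [ 0.39  -0.207  0.054] 0.072 [ 11. 132. 155.]
```

```bash
ls pics
```

```text
sc1.png
side0.png
tc1.png
tc2.png
top0.png
```

View pics/tc1.png

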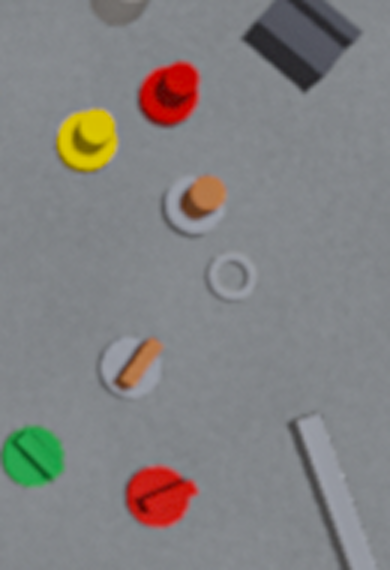

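View pics/sc1.png

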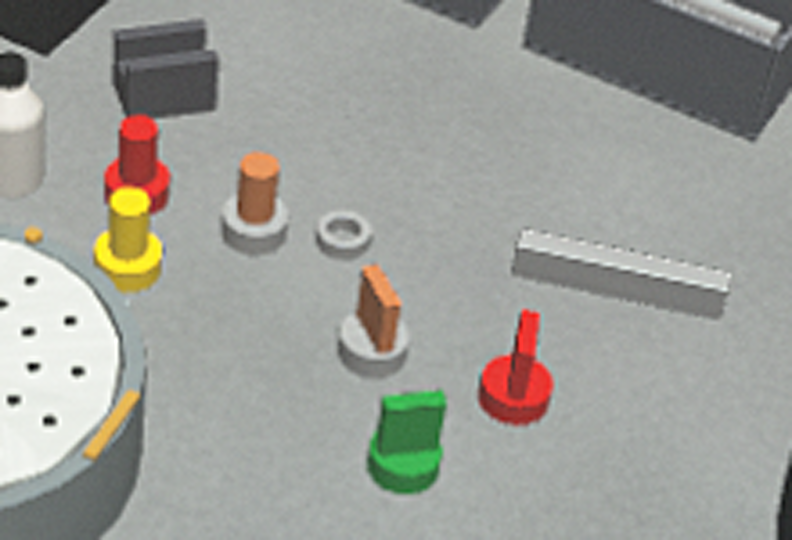

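View pics/tc2.png

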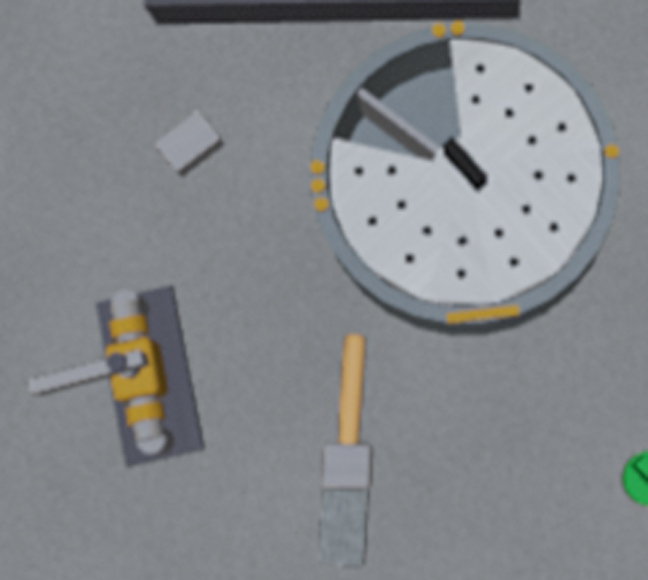

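```bash
cat > m.py <<'E'
from h import *
def measure(t,s,verbose=True):
    o={}
    hsv=cv2.cvtColor(t['color'],cv2.COLOR_BGR2HSV)
    # cap white
    m=cv2.inRange(hsv,(0,0,195),(180,40,255)); m[:, :250]=0; m[:140]=0; m[265:]=0; m[:,385:]=0
    cs,_=cv2.findContours(m,cv2.RETR_EXTERNAL,cv2.CHAIN_APPROX_NONE); c=max(cs,key=cv2.contourArea)
    p=plane(t,c[:,0],.084); (cx,cy),r=cv2.minEnclosingCircle(p[:,:2].astype(np.float32)); o['cap']=(cx,cy,r)
    return o
E
python3 - <<'E'
from m import *
t=vision.get_image("top"); s=vision.get_image("side")
o=measure(t,s); print(o)
C=np.array(o['cap'][:2])
P=cloud(t);Ps=cloud(s)
for n,d,box in(("top",t,(255,140,385,265)),("side",s,(220,185,345,295)),("top",t,(155,235,230,310)),("side",s,(220,330,310,400))):
    hsv=cv2.cvtColor(d['color'],cv2.COLOR_BGR2HSV); m=cv2.inRange(hsv,(14,110,100),(28,255,255))
    a,b,c_,e=box; mm=np.zeros_like(m); mm[b:e,a:c_]=m[b:e,a:c_]
    k,l,st,ce=cv2.connectedComponentsWithStats(mm)
    for i in range(1,k):
        if st[i,4]>4:
            q=plane(d,[ce[i]],.085)[0]; v=q[:2]-C; print(n,ce[i].round(1),st[i,4],q.round(4),'r',np.hypot(*v).round(4),'ang',np.degrees(np.arctan2(v[1],v[0])).round(1),np.nanmedian(cloud(d)[l==i],0).round(3))
# knob: black
hsv=cv2.cvtColor(t['color'],cv2.COLOR_BGR2HSV)
m=cv2.inRange(hsv,(0,0,0),(180,255,60)); mm=np.zeros_like(m); mm[180:210,308:338]=m[180:210,308:338]
k,l,st,ce=cv2.connectedComponentsWithStats(mm); i=1+np.argmax(st[1:,4])
pts=np.argwhere(l==i)[:,::-1]; q=plane(t,pts,.114)[:,:2]; w,V=np.linalg.eigh(np.cov(q.T)); print('knob',st[i],q.mean(0).round(4),V[:,1],np.degrees(np.arctan2(V[1,1],V[0,1])),np.sqrt(12*w), np.nanmax(P[l==i][:,2]))
(bx,by),(bw,bh),ba=cv2.minAreaRect(q.astype(np.float32)); print(bx,by,bw,bh,ba)
# electrodes: heads. top face in both views at z=.066, using upper part by depth
for n,d in(("top",t),("side",s)):
    PP=cloud(d); hsv=cv2.cvtColor(d['color'],cv2.COLOR_BGR2HSV); m=cv2.inRange(hsv,(5,90,60),(16,255,255))
    k,l,st,ce=cv2.connectedComponentsWithStats(m)
    for i in range(1,k):
        if 80<st[i,4]<250 :
            pts=np.argwhere(l==i)[:,::-1]; z=PP[l==i][:,2]; tp=pts[z>.060]
            q=plane(d,tp,.066)[:,:2]; w,V=np.linalg.eigh(np.cov(q.T))
            (b)=cv2.minAreaRect(q.astype(np.float32))
            print(n,len(tp),q.mean(0).round(4),'ax',np.degrees(np.arctan2(V[1,1],V[0,1])).round(1),np.sqrt(12*w).round(4),b)
E
```

```text
{'cap': (0.5428183078765869, -0.00866835005581379, 0.06182161346077919)}
top [319.2 144.8] 20 [0.7106 0.0274 0.085 ] r 0.1716 ang 12.1 [0.709 0.028 0.089]
top [312.1 145.8] 18 [0.7085 0.0441 0.085 ] r 0.1739 ang 17.7 [0.708 0.044 0.088]
top [376.  190.5] 16 [ 0.5984 -0.1015  0.085 ] r 0.1082 ang -59.1 [ 0.598 -0.101  0.087]
top [267.  196.5] 16 [0.588  0.1482 0.085 ] r 0.1632 ang 73.9 [0.587 0.148 0.089]
top [267.4 203.4] 15 [0.5718 0.1471 0.085 ] r 0.1585 ang 79.5 [0.571 0.147 0.088]
top [268.7 210.3] 15 [0.5556 0.1441 0.085 ] r 0.1533 ang 85.2 [0.555 0.143 0.089]
top [328.2 251. ] 83 [0.46  0.01  0.085] r 0.0849 ang 167.3 [0.46  0.01  0.088]
top [281.  261.9] 27 [0.4369 0.1156 0.085 ] r 0.1632 ang 130.4 [0.445 0.12  0.017]
side [335.5 198.1] 326 [ 0.5399 -0.1326  0.085 ] r 0.124 ang -91.4 [ 0.567 -0.178  0.027]
side [308.7 194.7] 15 [ 0.5992 -0.1056  0.085 ] r 0.1121 ang -59.8 [ 0.597 -0.103  0.087]
side [238.2 207.2] 13 [0.7107 0.0242 0.085 ] r 0.171 ang 11.1 [0.709 0.027 0.089]
side [234.1 211.6] 15 [0.7091 0.041  0.085 ] r 0.1736 ang 16.6 [0.708 0.043 0.088]
side [330.6 247.5] 7
[... 982 characters left out ...]
4832 0.04558398947119713 0.01171906664967537 40.39052963256836
top 100 [ 0.5215 -0.269 ] ax 146.4 [0.022  0.0243] ((0.5204284191131592, -0.2692745327949524), (0.02314503863453865, 0.026375330984592438), 86.78762817382812)
top 81 [ 0.3922 -0.2118] ax 141.7 [0.0104 0.0403] ((0.39207491278648376, -0.21174629032611847), (0.010141357779502869, 0.03947867825627327), 51.79991149902344)
side 75 [ 0.5196 -0.2684] ax 113.1 [0.0242 0.0303] ((0.5197980403900146, -0.2686503231525421), (0.025258943438529968, 0.03400501236319542), 21.56889533996582)
side 75 [ 0.3908 -0.21  ] ax 139.3 [0.014  0.0438] ((0.39038974046707153, -0.2092166543006897), (0.01401394885033369, 0.04715496301651001), 48.715877532958984)
```

```bash
cat >> h.py <<'E'
def go(x,y,z,yawdeg):
    s=manip.state(); A=rot(s['tcp_rot']); p=np.array(s['tool_pos'])
    B=rot([-np.pi/2,0,np.radians(yawdeg)])
    rv=np.degrees(R.from_matrix(A.T@B).as_rotvec())
    dB=B.T@(np.array([x,y,z])-p)*100
    dA=A.T@(np.array([x,y,z])-p)*100
    print('t',s['time'],'pos',p.round(4),'yaw',np.degrees(s['tcp_rot'][2]).round(1),'q1,7',s['q'][[0,6]].round(2),'f',s['wrist_force'].round(1),'w',round(s['grip_width']*9.2,2))
    print('rotvec',rv.round(1),'shift after turn cm',dB.round(2),'| shift w/o turn',dA.round(2))
E
python3 -c "
from h import *
go(.5845,.0227,.2,-50.5)"
```

```text
t 0.3 pos [ 0.1593 -0.63    0.2143] yaw -75.8 q1,7 [ 1.28 -0.06] f [ 0.3 -0.5  0. ] w 9.18
rotvec [ -0.  -25.3  -0. ] shift after turn cm [-23.32   1.43  74.32] | shift w/o turn [-52.85   1.45  57.22]
```

Call:
{"op": "send_rows", "data": {"series": [[9,[0,0,0],[0,-8.4,0]],[6,[0,0,0],[0,-8.4,0]],[3.5,[0,0,0],[0,-8.5,0]],[3.5,[-1.46,0.1,4.65],[0,0,0]],[3.5,[-1.46,0.1,4.65],[0,0,0]],[3.5,[-1.46,0.1,4.65],[0,0,0]],[3.5,[-1.46,0.1,4.65],[0,0,0]],[3.5,[-1.46,0.1,4.65],[0,0,0]],[3.5,[-1.46,0.1,4.65],[0,0,0]],[3.5,[-1.46,0.1,4.65],[0,0,0]],[3.5,[-1.46,0.1,4.65],[0,0,0]],[3.5,[-1.46,0.1,4.65],[0,0,0]],[3.5,[-1.46,0.1,4.65],[0,0,0]],[3.5,[-1.46,0.1,4.65],[0,0,0]],[3.5,[-1.46,0.1,4.65],[0,0,0]],[3.5,[-1.46,0.1,4.65],[0,0,0]],[3.5,[-1.46,0.1,4.65],[0,0,0]],[3.5,[-1.46,0.1,4.65],[0,0,0]]], "squeeze": 30}}

```text
time: 2.1
tool_pos: [0.5592, -0.016, 0.1997]
tcp_rot: [-1.571, -0.001, -0.882]
wrist_force: [0.0, -1.3, -0.1]
grip_width: 0.382
```

```bash
python3 -c "
from h import *
go(.5845,.0227,.091,-50.5)"
```

```text
t 2.1 pos [ 0.5592 -0.016   0.1997] yaw -50.5 q1,7 [ 0.34 -1.09] f [ 0.  -1.3 -0.1] w 3.51
rotvec [-0. -0.  0.] shift after turn cm [-1.38 10.87  4.41] | shift w/o turn [-1.39 10.87  4.41]
```

Call:
{"op": "send_rows", "data": {"series": [[3.5,[-1.4,0,4.4],[0,0,0]],[3.5,[0,4,0],[0,0,0]],[3.5,[0,4,0],[0,0,0]],[3.5,[0,2.8,0],[0,0,0]],[3.5,[0,0,0],[0,0,0]],[0,[0,0,0],[0,0,0]],[0,[0,0,0],[0,0,0]],[0,[0,0,0],[0,0,0]],[0,[0,0,0],[0,0,0]],[0,[0,0,0],[0,0,0]]], "squeeze": 30}}

```text
time: 3.1
tool_pos: [0.5845, 0.0215, 0.0935]
tcp_rot: [-1.568, -0.002, -0.882]
wrist_force: [-1.4, 0.4, 6.1]
grip_width: 0.139
```

```bash
python3 -c "
from h import *
go(.5845,.0227,.091,6.1)
t=vision.get_image('top');crop(t,240,120,160,150,4,'pics/k1.png')"
```

```text
t 3.1 pos [0.5845 0.0215 0.0935] yaw -50.5 q1,7 [ 0.23 -1.23] f [-1.4  0.4  6.1] w 1.28
rotvec [ -0.1 -56.6   0.2] shift after turn cm [0.01 0.25 0.12] | shift w/o turn [-0.09  0.25  0.07]
```

View pics/k1.png

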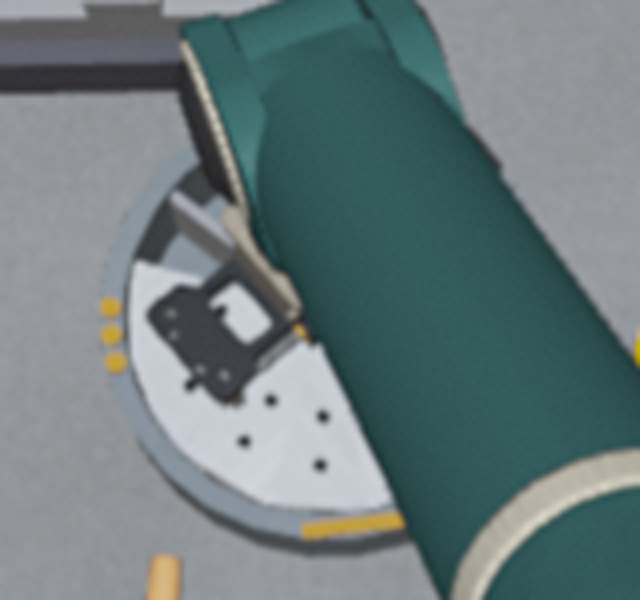

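Call:
{"op": "send_rows", "data": {"series": [[0,[0,-0.2,0],[0,-5.7,0]],[0,[0,0,0],[0,-5.7,0]],[0,[0,0,0],[0,-5.7,0]],[0,[0,0,0],[0,-5.7,0]],[0,[0,0,0],[0,-5.7,0]],[0,[0,0,0],[0,-5.7,0]],[0,[0,0,0],[0,-5.7,0]],[0,[0,0,0],[0,-5.7,0]],[0,[0,0,0],[0,-5.7,0]],[0,[0,0,0],[0,-5.3,0]],[0,[0,0,0],[0,0,0]]]}}

```text
time: 4.25
tool_pos: [0.5844, 0.0215, 0.0936]
tcp_rot: [-1.57, -0.002, 0.107]
wrist_force: [4.7, 1.5, -7.3]
grip_width: 0.134
```

```bash
python3 -c "
from h import *
go(.5845,.0227,.091,6.1)
t=vision.get_image('side');crop(t,180,150,220,170,3.6,'pics/k2.png')"
```

```text
t 4.25 pos [0.5844 0.0215 0.0936] yaw 6.1 q1,7 [ 0.4  -0.38] f [ 4.7  1.5 -7.3] w 1.23
rotvec [-0.1  0.   0.1] shift after turn cm [0.02 0.26 0.11] | shift w/o turn [0.02 0.26 0.11]
```

View pics/k2.png

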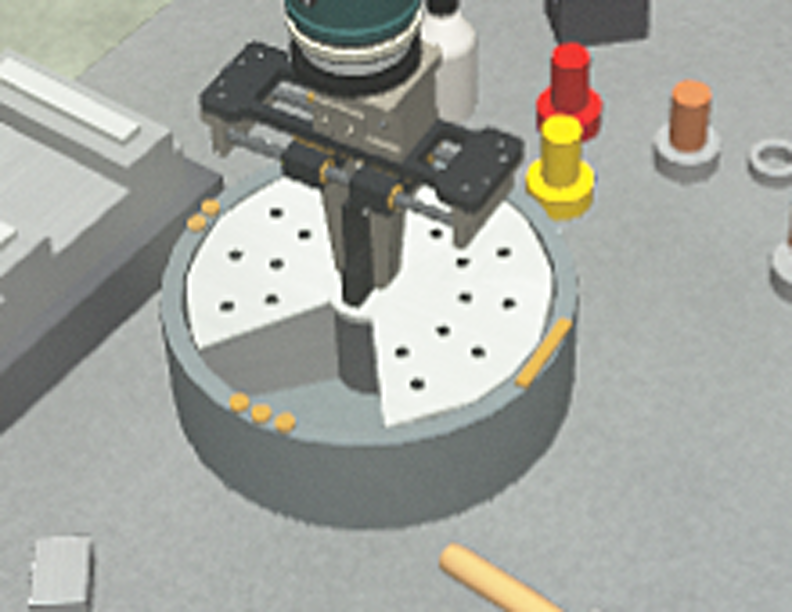

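Call:
{"op": "send_rows", "data": {"series": [[3.5,[0,0,0],[0,0,0]],[3.5,[0,0,0],[0,0,0]],[3.5,[0,0,0],[0,0,0]],[3.5,[0,-4,0],[0,0,0]],[3.5,[0,-4,0],[0,0,0]],[3.5,[0,-4,0],[0,0,0]],[3.5,[0,0,0],[0,0,0]]]}}

```text
time: 5.0
tool_pos: [0.5865, 0.0221, 0.2195]
tcp_rot: [-1.572, -0.01, 0.106]
wrist_force: [0.9, -0.2, 0.1]
grip_width: 0.381
```

```bash
cat > el.py <<'E'
from h import *
def el(n,d):
    PP=cloud(d); hsv=cv2.cvtColor(d['color'],cv2.COLOR_BGR2HSV); m=cv2.inRange(hsv,(5,90,60),(16,255,255))
    k,l,st,ce=cv2.connectedComponentsWithStats(m)
    for i in range(1,k):
        if 50<st[i,4]<260 :
            pts=np.argwhere(l==i)[:,::-1]; z=PP[l==i][:,2]; 
            if not 0.02<np.nanmedian(z)<.12: continue
            tp=pts[z>.060] 
            if len(tp)<10: continue
            q=plane(d,tp,.066)[:,:2]; w,V=np.linalg.eigh(np.cov(q.T))
            print(n,ce[i].round(),len(tp),q.mean(0).round(4),'ax',np.degrees(np.arctan2(V[1,1],V[0,1])).round(1),np.sqrt(12*w).round(4))
E
python3 -c "
from el import *
el('top',vision.get_image('top')); el('side',vision.get_image('side'))
go(.391,-.2105,.2,50.5)"
```

```text
top [447. 225.] 98 [ 0.5214 -0.269 ] ax 158.6 [0.022  0.0238]
side [371. 182.] 76 [ 0.5193 -0.2684] ax 117.2 [0.0242 0.0307]
side [405. 215.] 75 [ 0.3905 -0.2096] ax 139.2 [0.0142 0.0452]
t 5.1 pos [0.5836 0.0209 0.2145] yaw 6.1 q1,7 [ 0.47 -0.28] f [-0.1 -0.5 -0.7] w 3.5
rotvec [  0.1 -44.4   0.1] shift after turn cm [-30.11   1.45   0.14] | shift w/o turn [-21.6    1.44 -20.98]
```

Call:
{"op": "send_rows", "data": {"series": [[3.5,[0,0,0],[0,-7.4,0]],[3.5,[0,0,0],[0,-7.4,0]],[3.5,[0,0,0],[0,-7.4,0]],[3.5,[0,0,0],[0,-7.4,0]],[3.5,[0,0,0],[0,-7.4,0]],[3.5,[0,0,0],[0,-7.4,0]],[3.5,[-4.3,0.2,0],[0,0,0]],[3.5,[-4.3,0.2,0],[0,0,0]],[3.5,[-4.3,0.2,0],[0,0,0]],[3.5,[-4.3,0.2,0],[0,0,0]],[3.5,[-4.3,0.2,0],[0,0,0]],[3.5,[-4.3,0.2,0],[0,0,0]],[3.5,[-4.3,0.2,0.1],[0,0,0]],[3.5,[0,0,0],[0,0,0]]]}}

```text
time: 6.5
tool_pos: [0.3857, -0.2149, 0.1974]
tcp_rot: [-1.566, 0.004, 0.871]
wrist_force: [0.6, 0.3, 0.1]
grip_width: 0.376
```

```bash
python3 -c "
from el import *
d=vision.get_image('side'); el('side',d); crop(d,300,130,220,150,3.6,'pics/b1.png')
go(.391,-.2105,.036,50.5)"
```

```text
side [371. 182.] 75 [ 0.5191 -0.2686] ax 126.4 [0.0234 0.0313]
side [405. 215.] 73 [ 0.3909 -0.2101] ax 137.9 [0.0136 0.0436]
t 6.55 pos [ 0.3881 -0.2125  0.1981] yaw 50.1 q1,7 [1.3  1.03] f [0.3 1.1 0.7] w 3.53
rotvec [-0.2 -0.4 -0.1] shift after turn cm [ 0.34 16.21 -0.09] | shift w/o turn [ 0.36 16.21 -0.14]
```

View pics/b1.png

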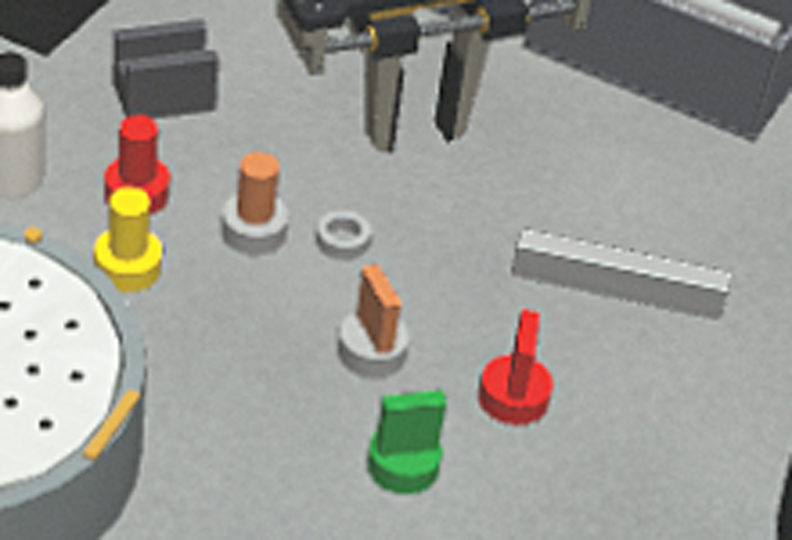

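Call:
{"op": "send_rows", "data": {"series": [[3.5,[0.2,4,0],[0,0,0]],[3.5,[0,4,0],[0,0,0]],[3.5,[0,4,0],[0,0,0]],[3.5,[0,2.2,0],[0,0,0]],[3.5,[0,2,0],[0,0,0]],[3.5,[0,0,0],[0,0,0]],[0,[0,0,0],[0,0,0]],[0,[0,0,0],[0,0,0]],[0,[0,0,0],[0,0,0]],[0,[0,0,0],[0,0,0]],[0,[0,0,0],[0,0,0]]], "squeeze": 40}}

```text
time: 7.65
tool_pos: [0.3926, -0.2094, 0.0383]
tcp_rot: [-1.572, 0.001, 0.881]
wrist_force: [-1.6, -0.7, 7.2]
grip_width: 0.13
```

```bash
python3 -c "
from el import *
d=vision.get_image('side'); crop(d,300,130,220,150,3.6,'pics/b2.png')
go(.391,-.2105,.17,50.5)"
```

```text
t 7.7 pos [ 0.3926 -0.2094  0.0384] yaw 50.5 q1,7 [1.04 0.72] f [-2.8 -0.9  6.9] w 1.17
rotvec [ 0.1 -0.  -0. ] shift after turn cm [ -0.19 -13.16   0.06] | shift w/o turn [ -0.2  -13.16   0.04]
```

View pics/b2.png

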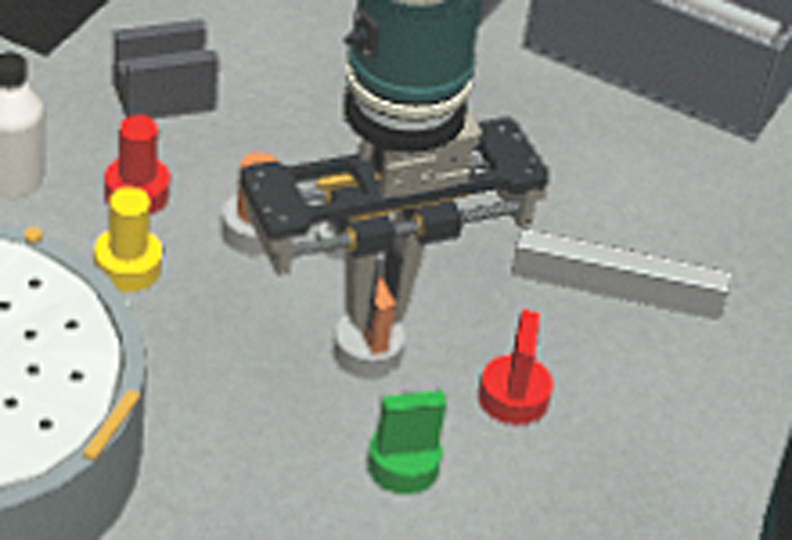

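Call:
{"op": "send_rows", "data": {"series": [[0,[0,-2,0],[0,0,0]],[0,[0,-4,0],[0,0,0]],[0,[0,-4,0],[0,0,0]],[0,[0,-4.5,0],[0,0,0]],[0,[0,-1,0],[0,7.4,0]],[0,[0,0,0],[0,7.4,0]],[0,[0,0,0],[0,7.4,0]],[0,[0,0,0],[0,7.4,0]],[0,[0,0,0],[0,7.4,0]],[0,[0,0,0],[0,7.4,0]],[0,[0,0,0],[0,0,0]]], "squeeze": 50}}

```text
time: 8.8
tool_pos: [0.392, -0.2086, 0.1924]
tcp_rot: [-1.571, 0.0, 0.106]
wrist_force: [0.2, -0.4, -2.4]
grip_width: 0.125
```

```bash
python3 -c "
from el import *
go(.5764,.0983,.19,6.1)"
```

```text
t 8.8 pos [ 0.392  -0.2086  0.1924] yaw 6.1 q1,7 [1.16 0.3 ] f [ 0.2 -0.4 -2.4] w 1.15
rotvec [ 0. -0. -0.] shift after turn cm [21.59  0.24 28.56] | shift w/o turn [21.58  0.23 28.56]
```

Call:
{"op": "send_rows", "data": {"series": [[0,[2.16,0,2.86],[0,0,0]],[0,[2.16,0,2.86],[0,0,0]],[0,[2.16,0,2.86],[0,0,0]],[0,[2.16,0,2.86],[0,0,0]],[0,[2.16,0,2.86],[0,0,0]],[0,[2.16,0,2.86],[0,0,0]],[0,[2.16,0,2.86],[0,0,0]],[0,[2.16,0,2.86],[0,0,0]],[0,[2.16,0,2.86],[0,0,0]],[0,[2.16,0,2.86],[0,0,0]],[0,[0,0,0],[0,0,0]],[0,[0,0,0],[0,0,0]]]}}

```text
time: 10.0
tool_pos: [0.5764, 0.0993, 0.1919]
tcp_rot: [-1.57, 0.001, 0.111]
wrist_force: [-0.0, -0.5, -4.3]
grip_width: 0.126
```

```bash
python3 -c "
from el import *
go(.5764,.0983,.0455,6.1)
d=vision.get_image('side'); crop(d,180,100,220,220,2.7,'pics/b3.png')"
```

```text
t 10.0 pos [0.5764 0.0993 0.1919] yaw 6.3 q1,7 [ 0.38 -0.48] f [-0.  -0.5 -4.3] w 1.16
rotvec [-0.   0.2 -0.1] shift after turn cm [-1.000e-02  1.464e+01 -1.000e-01] | shift w/o turn [ 1.000e-02  1.464e+01 -1.100e-01]
```

View pics/b3.png

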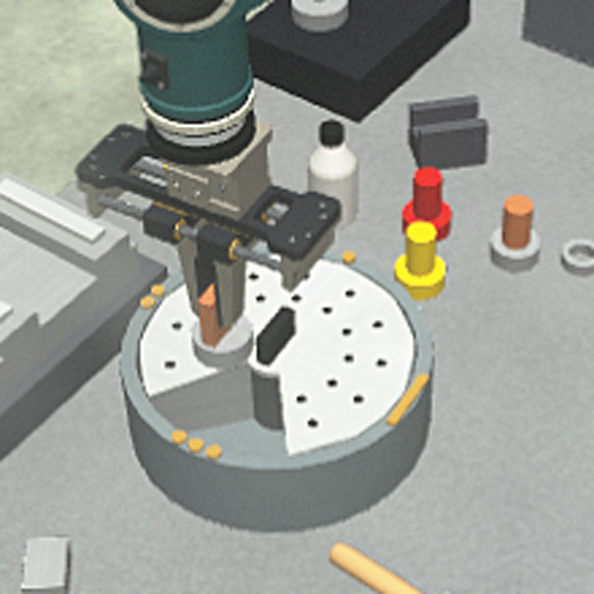

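Call:
{"op": "send_rows", "data": {"series": [[0,[0,3,-0.1],[0,0,0]],[0,[0,4,0],[0,0,0]],[0,[0,3,0],[0,0,0]],[0,[0,2,0],[0,0,0]],[0,[0,1.5,0],[0,0,0]],[0,[0,0.6,0],[0,0,0]],[0,[0,0.3,0],[0,0,0]],[0,[0,0.3,0],[0,0,0]],[0,[0,0,0],[0,0,0]]]}}

```text
time: 10.95
tool_pos: [0.5774, 0.0975, 0.0461]
tcp_rot: [-1.571, -0.001, 0.106]
wrist_force: [-0.1, -0.8, -2.8]
grip_width: 0.124
```

```bash
python3 -c "
from el import *
go(.5764,.0983,.0445,6.1)
d=vision.get_image('side'); crop(d,180,100,220,220,2.7,'pics/b4.png')"
```

```text
t 10.95 pos [0.5774 0.0975 0.0461] yaw 6.1 q1,7 [ 0.29 -0.61] f [-0.1 -0.8 -2.8] w 1.14
rotvec [ 0.  -0.   0.1] shift after turn cm [-0.09  0.16  0.09] | shift w/o turn [-0.09  0.16  0.09]
```

View pics/b4.png

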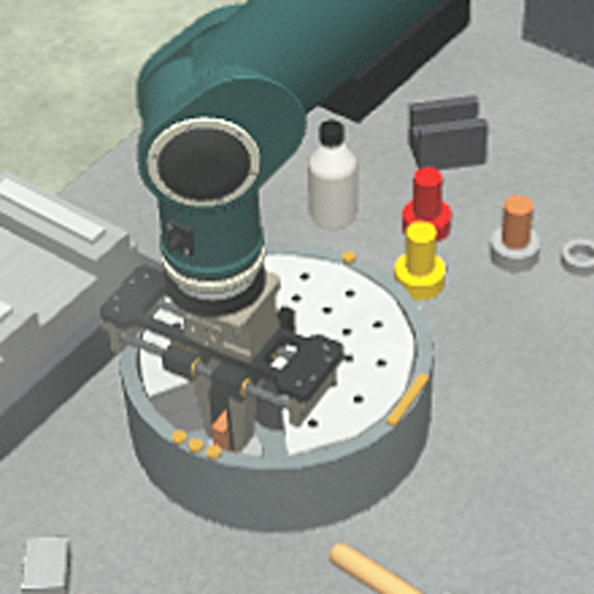

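Not quite on the floor yet (still carrying weight); lower ~2 mm, release to 3.4 cm, rise.

Call:
{"op": "send_rows", "data": {"series": [[0,[0,0.2,0],[0,0,0]],[0,[0,0,0],[0,0,0]],[3.2,[0,0,0],[0,0,0]],[3.2,[0,0,0],[0,0,0]],[3.2,[0,0,0],[0,0,0]],[3.2,[0,-3,0],[0,0,0]],[3.2,[0,-4,0],[0,0,0]],[3.2,[0,-4,0],[0,0,0]],[3.2,[0,-4,0],[0,0,0]],[3.2,[0,-2,0],[0,0,0]],[3.2,[0,0,0],[0,0,0]]]}}

```text
time: 12.1
tool_pos: [0.5787, 0.0982, 0.2169]
tcp_rot: [-1.571, -0.006, 0.106]
wrist_force: [0.7, -0.2, 1.1]
grip_width: 0.346
```

```bash
python3 -c "
from el import *
go(.5845,.0225,.21,6.1)
d=vision.get_image('side'); crop(d,180,100,220,220,2.7,'pics/b5.png');el('s',d)"
```

```text
t 12.1 pos [0.5787 0.0982 0.2169] yaw 6.1 q1,7 [ 0.4  -0.46] f [ 0.7 -0.2  1.1] w 3.19
rotvec [ 0.  -0.   0.4] shift after turn cm [-0.23  0.69 -7.59] | shift w/o turn [-0.23  0.69 -7.59]
s [371. 182.] 76 [ 0.5193 -0.2683] ax 117.0 [0.0235 0.0312]
s [265. 258.] 103 [0.5775 0.0957] ax 101.6 [0.0166 0.0468]
```

View pics/b5.png

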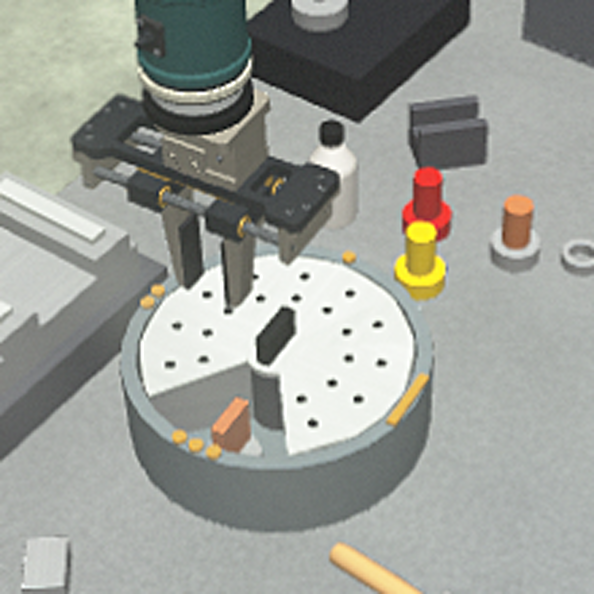

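Call:
{"op": "send_rows", "data": {"series": [[3.5,[-0.1,0,-3.8],[0,0,0]],[3.5,[-0.1,0,-3.8],[0,0,0]],[3.5,[0,4,0],[0,0,0]],[3.5,[0,4,0],[0,0,0]],[3.5,[0,2.3,0],[0,0,0]],[3.5,[0,2,0],[0,0,0]],[3.5,[0,0,0],[0,0,0]],[0,[0,0,0],[0,0,0]],[0,[0,0,0],[0,0,0]],[0,[0,0,0],[0,0,0]],[0,[0,0,0],[0,0,0]]], "squeeze": 30}}

```text
time: 13.25
tool_pos: [0.5844, 0.0219, 0.0913]
tcp_rot: [-1.571, -0.003, 0.106]
wrist_force: [4.3, 1.5, -2.9]
grip_width: 0.136
```

```bash
python3 -c "
from el import *
go(.5845,.0225,.0935,-83.9)"
```

```text
t 13.25 pos [0.5844 0.0219 0.0913] yaw 6.1 q1,7 [ 0.45 -0.43] f [ 4.3  1.5 -2.9] w 1.25
rotvec [-0.2 90.   0.1] shift after turn cm [-0.06 -0.22  0.02] | shift w/o turn [ 0.02 -0.22  0.06]
```

Call:
{"op": "send_rows", "data": {"series": [[0,[0,0,0],[0,6,0]],[0,[0,0,0],[0,6,0]],[0,[0,0,0],[0,6,0]],[0,[0,0,0],[0,6,0]],[0,[0,0,0],[0,6,0]],[0,[0,0,0],[0,6,0]],[0,[0,0,0],[0,6,0]],[0,[0,0,0],[0,6,0]],[0,[0,0,0],[0,6,0]],[0,[0,0,0],[0,6,0]],[0,[0,0,0],[0,6,0]],[0,[0,0,0],[0,6,0]],[0,[0,0,0],[0,6,0]],[0,[0,0,0],[0,6,0]],[0,[0,0,0],[0,6,0]],[0,[0,0,0],[0,0,0]],[3.5,[0,0,0],[0,0,0]],[3.5,[0,0,0],[0,0,0]],[3.5,[0,-4,0],[0,0,0]],[3.5,[0,-2,0],[0,0,0]]]}}

```text
time: 15.25
tool_pos: [0.5833, 0.0221, 0.1525]
tcp_rot: [-1.57, 0.0, -1.464]
wrist_force: [-0.0, -0.2, 0.3]
grip_width: 0.38
```

```bash
python3 -c "
from el import *
go(.5845,.0225,.092,96.1)"
```

```text
t 15.25 pos [0.5833 0.0221 0.1525] yaw -83.9 q1,7 [ 0.21 -1.74] f [-0.  -0.2  0.3] w 3.49
rotvec [-0.0e+00 -1.8e+02  1.0e-01] shift after turn cm [ 0.03  6.05 -0.12] | shift w/o turn [-0.03  6.05  0.12]
```

Call:
{"op": "send_rows", "data": {"series": [[3.5,[0,0,0],[0,-8.5,0]],[3.5,[0,0,0],[0,-8.5,0]],[3.5,[0,0,0],[0,-8.5,0]],[3.5,[0,0,0],[0,-8.5,0]],[3.5,[0,0,0],[0,-8.5,0]],[3.5,[0,0,0],[0,-8.5,0]],[3.5,[0,0,0],[0,-8.5,0]],[3.5,[0,0,0],[0,-8.5,0]],[3.5,[0,0,0],[0,-8.5,0]],[3.5,[0,0,0],[0,-8.5,0]],[3.5,[0,0,0],[0,-8.5,0]],[3.5,[0,0,0],[0,-8.5,0]],[3.5,[0,0,0],[0,-8.5,0]],[3.5,[0,0,0],[0,-8.5,0]],[3.5,[0,0,0],[0,-8.5,0]],[3.5,[0,0,0],[0,-8.5,0]],[3.5,[0,0,0],[0,-8.5,0]],[3.5,[0,0,0],[0,-8.5,0]],[3.5,[0,0,0],[0,-8.5,0]],[3.5,[0,0,0],[0,-8.5,0]]]}}

```text
time: 17.25
tool_pos: [0.5826, 0.0214, 0.1507]
tcp_rot: [-1.57, 0.001, 1.509]
wrist_force: [-0.7, -0.1, -0.6]
grip_width: 0.384
```

```bash
python3 -c "
from el import *
go(.5845,.0225,.092,96.1)
d=vision.get_image('side'); crop(d,180,100,220,220,2.7,'pics/b6.png');el('s',d)"
```

```text
t 17.25 pos [0.5826 0.0214 0.1507] yaw 86.4 q1,7 [0.65 0.86] f [-0.7 -0.1 -0.6] w 3.53
rotvec [-0.  -9.7 -0. ] shift after turn cm [ 0.09  5.87 -0.2 ] | shift w/o turn [ 0.12  5.87 -0.19]
s [379. 193.] 79 [ 0.4815 -0.2437] ax 107.5 [0.0238 0.0297]
```

View pics/b6.png

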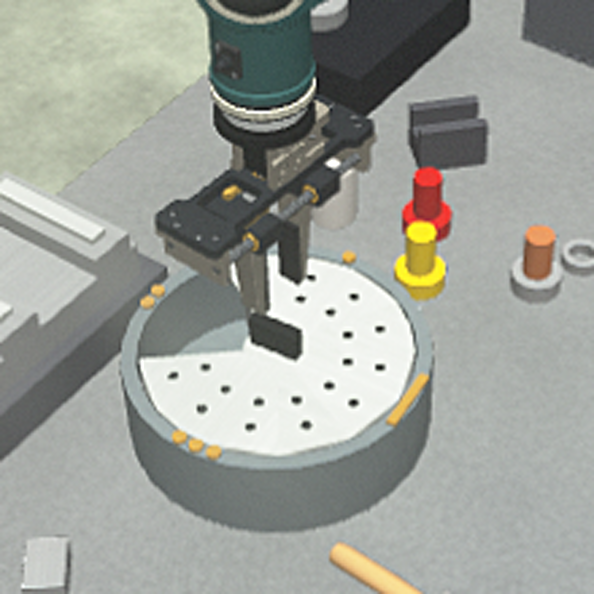

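Call:
{"op": "send_rows", "data": {"series": [[3.5,[0.1,0,-0.2],[0,-5,0]],[3.5,[0,0,0],[0,-4.7,0]],[3.5,[0,3,0],[0,0,0]],[3.5,[0,2.8,0],[0,0,0]],[3.5,[0,0,0],[0,0,0]],[0,[0,0,0],[0,0,0]],[0,[0,0,0],[0,0,0]],[0,[0,0,0],[0,0,0]],[0,[0,0,0],[0,0,0]]]}}

```text
time: 18.2
tool_pos: [0.5861, 0.0217, 0.0941]
tcp_rot: [-1.573, 0.002, 1.671]
wrist_force: [-0.5, -2.7, 6.2]
grip_width: 0.139
```

```bash
python3 -c "
from el import *
go(.5845,.0225,.092,6.1)"
```

```text
t 18.2 pos [0.5861 0.0217 0.0941] yaw 95.7 q1,7 [0.62 0.95] f [-0.5 -2.7  6.2] w 1.28
rotvec [ 0.2 89.6 -0. ] shift after turn cm [-0.15  0.21  0.09] | shift w/o turn [0.09 0.21 0.15]
```

Call:
{"op": "send_rows", "data": {"series": [[0,[0,0,0],[0,6,0]],[0,[0,0,0],[0,6,0]],[0,[0,0,0],[0,6,0]],[0,[0,0,0],[0,6,0]],[0,[0,0,0],[0,6,0]],[0,[0,0,0],[0,6,0]],[0,[0,0,0],[0,6,0]],[0,[0,0,0],[0,6,0]],[0,[0,0,0],[0,6,0]],[0,[0,0,0],[0,6,0]],[0,[0,0,0],[0,6,0]],[0,[0,0,0],[0,6,0]],[0,[0,0,0],[0,6,0]],[0,[0,0,0],[0,6,0]],[0,[0,0,0],[0,5.7,0]],[0,[0,0,0],[0,0,0]],[4.4,[0,0,0],[0,0,0]],[4.4,[0,0,0],[0,0,0]],[4.4,[0,-4,0],[0,0,0]],[4.4,[0,-4,0],[0,0,0]]]}}

```text
time: 20.2
tool_pos: [0.5842, 0.0234, 0.1725]
tcp_rot: [-1.569, 0.003, 0.107]
wrist_force: [1.8, 0.2, 0.2]
grip_width: 0.459
```

```bash
python3 -c "
from el import *
go(.481,-.2437,.2,6.1)
d=vision.get_image('side'); crop(d,180,100,260,220,2.7,'pics/b7.png');el('s',d); el('t',vision.get_image('top'))"
```

```text
t 20.2 pos [0.5842 0.0234 0.1725] yaw 6.2 q1,7 [ 0.47 -0.33] f [1.8 0.2 0.2] w 4.23
rotvec [-0.1  0.1 -0.2] shift after turn cm [-13.09  -2.75 -25.46] | shift w/o turn [-13.13  -2.76 -25.44]
s [379. 193.] 84 [ 0.481  -0.2426] ax 111.6 [0.0242 0.0312]
```

View pics/b7.png

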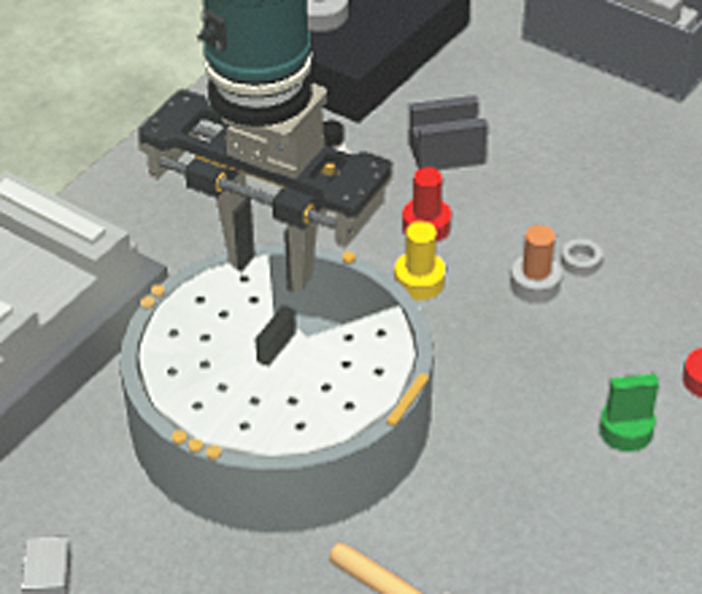

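Call:
{"op": "send_rows", "data": {"series": [[4.4,[0,-2.7,0],[0,0,0]],[4.4,[-2.17,0,-4.25],[0,0,0]],[4.4,[-2.17,0,-4.25],[0,0,0]],[4.4,[-2.17,0,-4.25],[0,0,0]],[4.4,[-2.17,0,-4.25],[0,0,0]],[4.4,[-2.17,0,-4.25],[0,0,0]],[4.4,[-2.17,0,-4.2],[0,0,0]],[4.4,[0,0,0],[0,0,0]],[4.4,[0,0,0],[0,0,0]]]}}

```text
time: 21.2
tool_pos: [0.4821, -0.2448, 0.1989]
tcp_rot: [-1.57, 0.0, 0.104]
wrist_force: [0.1, 0.1, -0.3]
grip_width: 0.474
```

```bash
python3 -c "
from el import *
d=vision.get_image('side'); crop(d,180,100,260,220,2.7,'pics/b8.png');el('s',d)
go(.482,-.243,.038,6.1)"
```

```text
s [379. 193.] 80 [ 0.481  -0.2433] ax 115.2 [0.0234 0.0317]
t 21.25 pos [ 0.4828 -0.2433  0.1992] yaw 6.1 q1,7 [1.   0.23] f [ 0.8  1.1 -0.3] w 4.38
rotvec [-0.1  0.   0. ] shift after turn cm [-0.08 16.12  0.04] | shift w/o turn [-0.09 16.12  0.02]
```

View pics/b8.png

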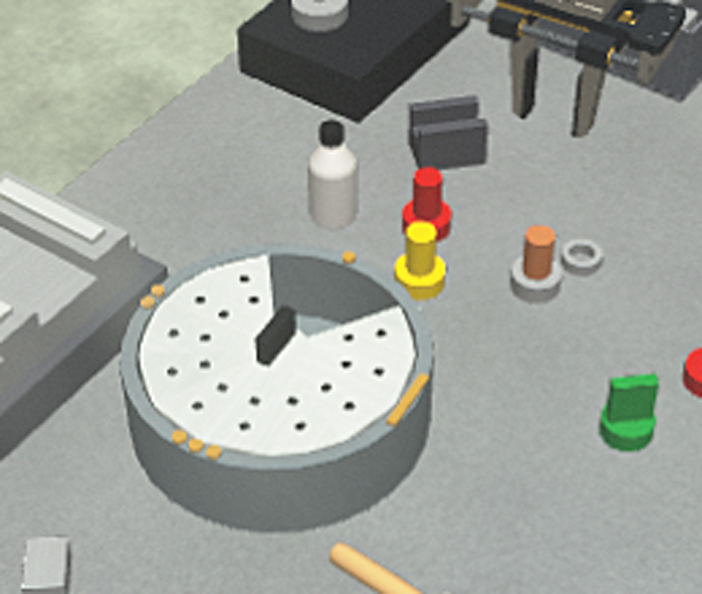

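Call:
{"op": "send_rows", "data": {"series": [[4.4,[0,4,0],[0,0,0]],[4.4,[0,4,0],[0,0,0]],[4.4,[0,3,0],[0,0,0]],[4.4,[0,3,0],[0,0,0]],[4.4,[0,2.1,0],[0,0,0]],[4.4,[0,0,0],[0,0,0]],[0,[0,0,0],[0,0,0]],[0,[0,0,0],[0,0,0]],[0,[0,0,0],[0,0,0]],[0,[0,0,0],[0,0,0]],[0,[0,0,0],[0,0,0]]], "squeeze": 50}}

```text
time: 22.35
tool_pos: [0.4839, -0.244, 0.0399]
tcp_rot: [-1.572, -0.002, 0.107]
wrist_force: [0.2, 2.9, 6.6]
grip_width: 0.289
```

```bash
python3 -c "
from el import *
go(.482,-.243,.038,6.1)
d=vision.get_image('side'); crop(d,300,100,200,180,3.3,'pics/b9.png')"
```

```text
t 22.35 pos [ 0.4839 -0.244   0.0399] yaw 6.1 q1,7 [0.88 0.06] f [0.2 2.9 6.6] w 2.66
rotvec [0.  0.  0.1] shift after turn cm [-0.18  0.19  0.12] | shift w/o turn [-0.18  0.19  0.12]
```

View pics/b9.png

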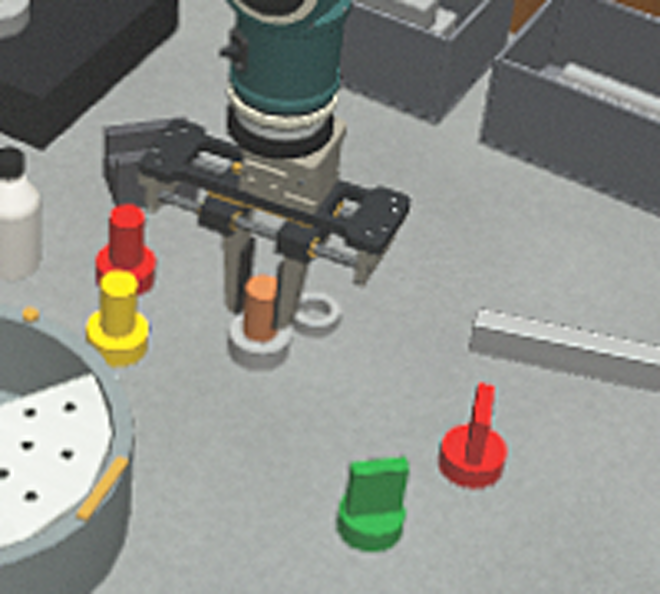

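Call:
{"op": "send_rows", "data": {"series": [[0,[0,-2,0],[0,0,0]],[0,[0,-4,0],[0,0,0]],[0,[0,-4,0],[0,0,0]],[0,[0,-4,0],[0,0,0]],[0,[0,-1.5,0],[0,0,0]],[0,[2.14,0,2.97],[0,0,0]],[0,[2.14,0,2.97],[0,0,0]],[0,[2.14,0,2.97],[0,0,0]],[0,[2.14,0,2.97],[0,0,0]],[0,[2.14,0,2.97],[0,0,0]],[0,[2.14,0,2.97],[0,0,0]],[0,[0,0,0],[0,0,0]],[0,[0,0,0],[0,0,0]]]}}

```text
time: 23.7
tool_pos: [0.5905, -0.0529, 0.1919]
tcp_rot: [-1.571, 0.003, 0.108]
wrist_force: [-0.1, -0.4, -3.5]
grip_width: 0.293
```

```bash
python3 -c "
from el import *
go(.5926,-.0529,.046,6.1)
d=vision.get_image('side'); crop(d,180,100,220,220,2.7,'pics/c1.png')"
```

```text
t 23.7 pos [ 0.5905 -0.0529  0.1919] yaw 6.2 q1,7 [ 0.59 -0.19] f [-0.1 -0.4 -3.5] w 2.7
rotvec [-0.   0.1 -0.2] shift after turn cm [ 0.21 14.59 -0.02] | shift w/o turn [ 0.25 14.59 -0.03]
```

View pics/c1.png

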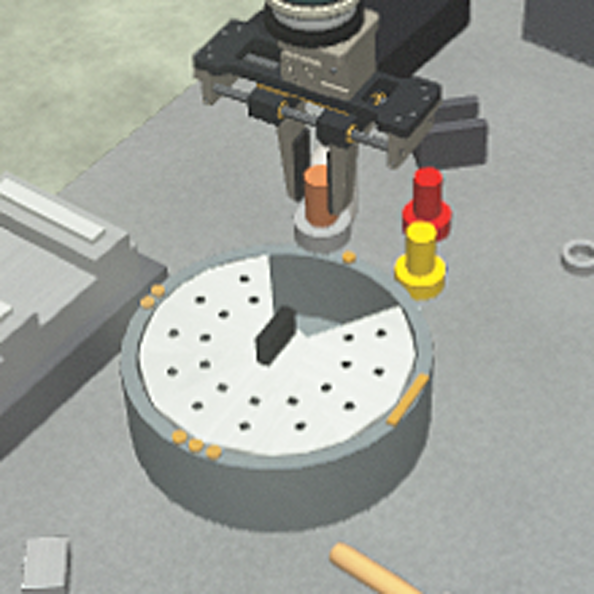

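Call:
{"op": "send_rows", "data": {"series": [[0,[0.1,3,0],[0,0,0]],[0,[0,4,0],[0,0,0]],[0,[0,3,0],[0,0,0]],[0,[0,2,0],[0,0,0]],[0,[0,1.5,0],[0,0,0]],[0,[0,0.6,0],[0,0,0]],[0,[0,0.3,0],[0,0,0]],[0,[0,0.2,0],[0,0,0]],[0,[0,0,0],[0,0,0]]]}}

```text
time: 24.65
tool_pos: [0.5929, -0.0535, 0.0483]
tcp_rot: [-1.571, -0.001, 0.106]
wrist_force: [-0.4, -0.7, -4.1]
grip_width: 0.295
```

```bash
python3 -c "
from el import *
go(.5926,-.0529,.046,6.1)
d=vision.get_image('side'); crop(d,180,100,220,220,2.7,'pics/c2.png')"
```

```text
t 24.65 pos [ 0.5929 -0.0535  0.0483] yaw 6.1 q1,7 [ 0.5  -0.31] f [-0.4 -0.7 -4.1] w 2.71
rotvec [ 0.  -0.   0.1] shift after turn cm [-0.03  0.23  0.07] | shift w/o turn [-0.03  0.23  0.07]
```

View pics/c2.png

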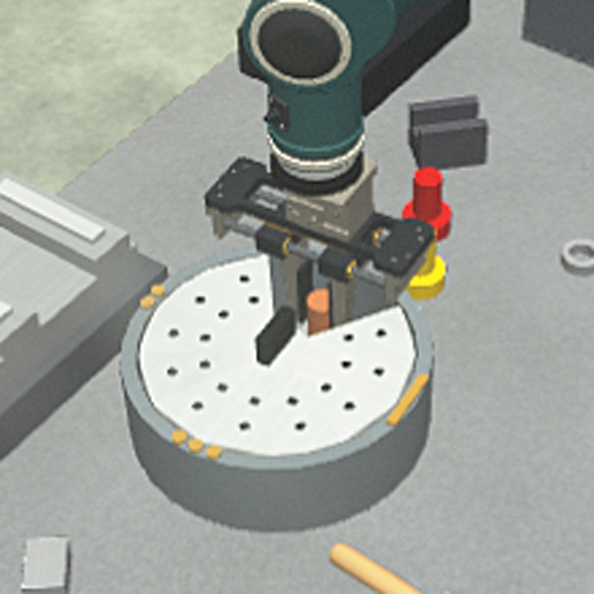

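Call:
{"op": "send_rows", "data": {"series": [[0,[0,0.2,0],[0,0,0]],[0,[0,0.1,0],[0,0,0]],[0,[0,0,0],[0,0,0]],[4.3,[0,0,0],[0,0,0]],[4.3,[0,0,0],[0,0,0]],[4.3,[0,0,0],[0,0,0]],[4.3,[0,-3,0],[0,0,0]],[4.3,[0,-4,0],[0,0,0]],[4.3,[0,-4,0],[0,0,0]],[4.3,[0,-4,0],[0,0,0]],[4.3,[0,0,0],[0,0,0]],[4.3,[0,0,0],[0,0,0]]]}}

```text
time: 25.9
tool_pos: [0.5928, -0.0536, 0.1953]
tcp_rot: [-1.572, -0.002, 0.106]
wrist_force: [-0.8, 0.2, -0.7]
grip_width: 0.468
```

```bash
python3 -c "
from el import *
go(.5845,.0225,.092,6.1)
d=vision.get_image('side'); crop(d,180,100,220,220,2.7,'pics/c3.png');el('s',d)"
```

```text
t 25.9 pos [ 0.5928 -0.0536  0.1953] yaw 6.1 q1,7 [ 0.59 -0.19] f [-0.8  0.2 -0.7] w 4.31
rotvec [ 0.1 -0.   0.1] shift after turn cm [-1.000e-02  1.033e+01  7.650e+00] | shift w/o turn [-0.03 10.32  7.66]
s [299. 215.] 107 [ 0.5922 -0.056 ] ax 122.2 [0.0239 0.0348]
```

View pics/c3.png

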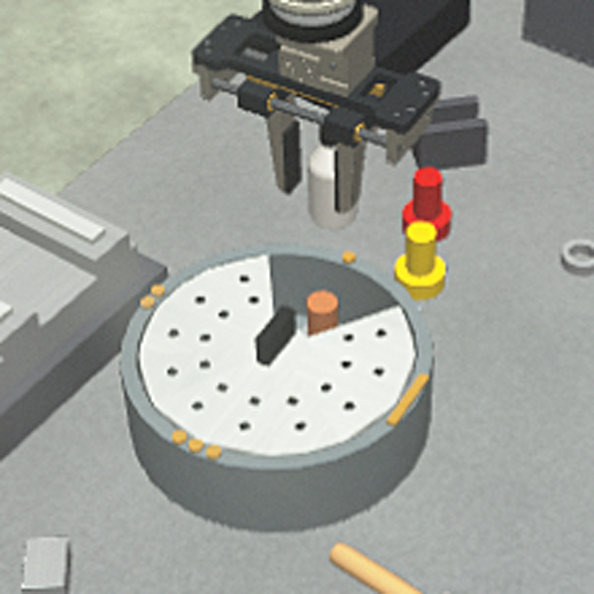

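Call:
{"op": "send_rows", "data": {"series": [[3.5,[0,0,3.8],[0,0,0]],[3.5,[0,0,3.85],[0,0,0]],[3.5,[0,4,0],[0,0,0]],[3.5,[0,4,0],[0,0,0]],[3.5,[0,2.2,0],[0,0,0]],[3.5,[0,0,0],[0,0,0]],[0,[0,0,0],[0,0,0]],[0,[0,0,0],[0,0,0]],[0,[0,0,0],[0,0,0]],[0,[0,0,0],[0,0,0]]], "squeeze": 30}}

```text
time: 26.95
tool_pos: [0.5843, 0.0227, 0.0937]
tcp_rot: [-1.571, -0.001, 0.106]
wrist_force: [-2.5, 0.2, 4.5]
grip_width: 0.142
```

```bash
python3 -c "
from el import *
go(.5845,.0225,.092,-83.9)"
```

```text
t 26.95 pos [0.5843 0.0227 0.0937] yaw 6.1 q1,7 [ 0.42 -0.41] f [-2.5  0.2  4.5] w 1.31
rotvec [-0. 90.  0.] shift after turn cm [0.02 0.17 0.01] | shift w/o turn [ 0.01  0.17 -0.02]
```

Call:
{"op": "send_rows", "data": {"series": [[0,[0,0,0],[0,6,0]],[0,[0,0,0],[0,6,0]],[0,[0,0,0],[0,6,0]],[0,[0,0,0],[0,6,0]],[0,[0,0,0],[0,6,0]],[0,[0,0,0],[0,6,0]],[0,[0,0,0],[0,6,0]],[0,[0,0,0],[0,6,0]],[0,[0,0,0],[0,6,0]],[0,[0,0,0],[0,6,0]],[0,[0,0,0],[0,6,0]],[0,[0,0,0],[0,6,0]],[0,[0,0,0],[0,6,0]],[0,[0,0,0],[0,6,0]],[0,[0,0,0],[0,6,0]],[0,[0,0,0],[0,0,0]],[0,[0,0,0],[0,0,0]],[3.5,[0,0,0],[0,0,0]],[3.5,[0,0,0],[0,0,0]],[3.5,[0,-4,0],[0,0,0]]]}}

```text
time: 28.95
tool_pos: [0.5798, 0.023, 0.1278]
tcp_rot: [-1.582, 0.002, -1.463]
wrist_force: [-0.5, 0.4, -0.1]
grip_width: 0.368
```

Call:
{"op": "send_rows", "data": {"series": [[3.5,[0,-4,0],[0,0,0]],[2,[0,-2,0],[0,0,0]],[0,[0,0,-3],[0,0,0]],[0,[0,0,-3],[0,0,0]]]}}

```text
time: 29.35
tool_pos: [0.524, 0.0172, 0.1927]
tcp_rot: [-1.57, 0.001, -1.463]
wrist_force: [-0.1, 0.4, 0.5]
grip_width: 0.144
```

```bash
python3 -c "
from el import *
go(.5845,.0225,.092,-83.9)
d=vision.get_image('side'); crop(d,180,150,220,260,2.3,'pics/c4.png')
t=vision.get_image('top'); crop(t,150,130,260,200,3,'pics/c5.png')
s=d
print(proj(d,[.5845-.028*.994,.0227-.028*.106,.084]))"
```

```text
t 29.35 pos [0.524  0.0172 0.1927] yaw -83.8 q1,7 [ 0.22 -1.69] f [-0.1  0.4  0.5] w 1.33
rotvec [-0.   0.1 -0. ] shift after turn cm [ 0.12 10.07  6.07] | shift w/o turn [ 0.14 10.08  6.07]
[[291.9995139  233.46365335]]
```

View pics/c4.png

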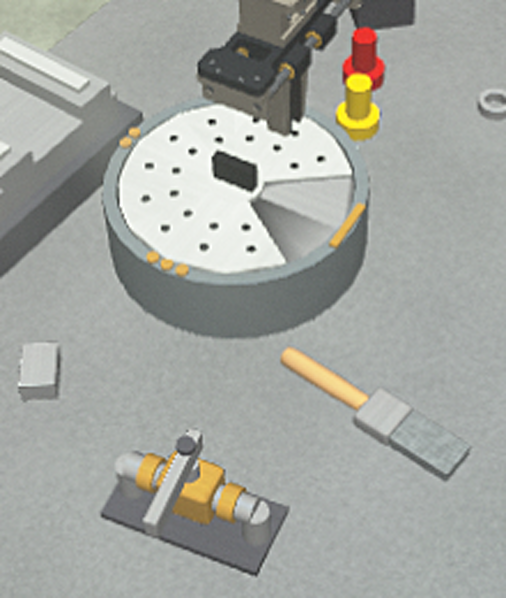

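View pics/c5.png

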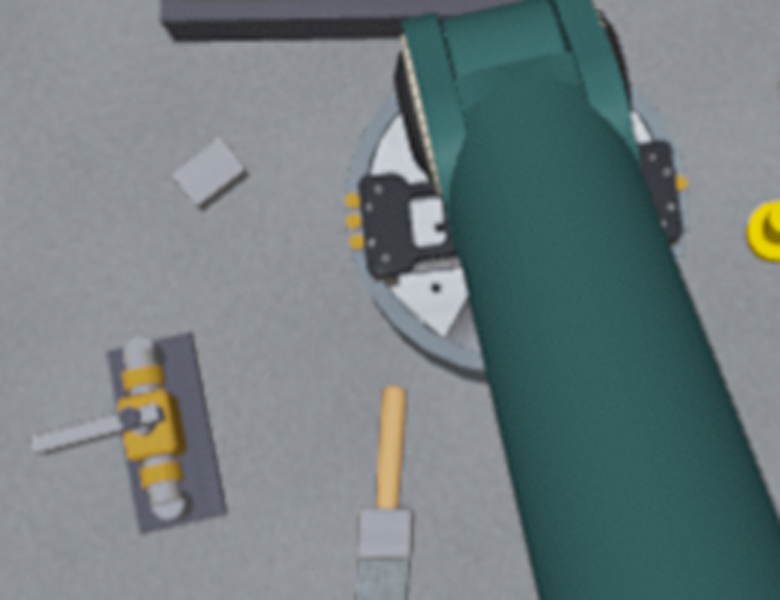

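```bash
python3 - <<'E'
from h import *
d=vision.get_image('side'); t=vision.get_image('top')
for a in (151.1,221.1):
    r=np.radians(a); print(proj(d,[.5845+.116*np.cos(r),.0227+.116*np.sin(r),.084]))
q=plane(d,[[333,227],[303.9,265.2]],.084)[:,:2]-[.5845,.0227]; print(np.hypot(*q.T),np.degrees(np.arctan2(q[:,1],q[:,0]))%360)
P=cloud(t)
for n,d in(('top',t),('side',s) if 0 else ('side',d)):
    P=cloud(d); m=(P[...,2]>.095)&(P[...,0]>.33)&(P[...,0]<.5)&(P[...,1]>.22)&(P[...,1]<.45)
    k,l,st,ce=cv2.connectedComponentsWithStats(m.astype(np.uint8))
    for i in range(1,k):
        if st[i,4]>10:
            pts=np.argwhere(l==i)[:,::-1]; q=plane(d,pts,.107)[:,:2]; w,V=np.linalg.eigh(np.cov(q.T)); b=cv2.minAreaRect(q.astype(np.float32))
            print(n,st[i],q.mean(0).round(4),np.degrees(np.arctan2(V[1,1],V[0,1])),np.sqrt(12*w),cv2.boxPoints(b).round(4).tolist(),np.nanpercentile(P[l==i][:,2],[5,50,95]))
crop(t,150,230,90,90,6,'pics/l1.png');crop(d,215,325,100,80,7,'pics/l2.png')
E
```

```text
[[303.36473902 263.9138797 ]]
[[332.02779429 225.17544381]]
[0.11761136 0.11980412] [218.17420257 150.84135058]
top [161 265  43  16 271] [0.4137 0.3289] 104.95029985667371 [0.01423712 0.09428001] [[0.39309999346733093, 0.37459999322891235], [0.41839998960494995, 0.2827000021934509], [0.4348999857902527, 0.2872999906539917], [0.4097000062465668, 0.3792000114917755]] [0.09863235 0.10707675 0.1141709 ]
side [242 336  26  45 377] [0.4115 0.3343] 105.45182315200837 [0.01579617 0.09902748] [[0.39010000228881836, 0.3799000084400177], [0.41679999232292175, 0.28360000252723694], [0.4348999857902527, 0.28870001435279846], [0.4081999957561493, 0.3849000036716461]] [0.0977609  0.10629713 0.11407333]
```

View pics/l1.png

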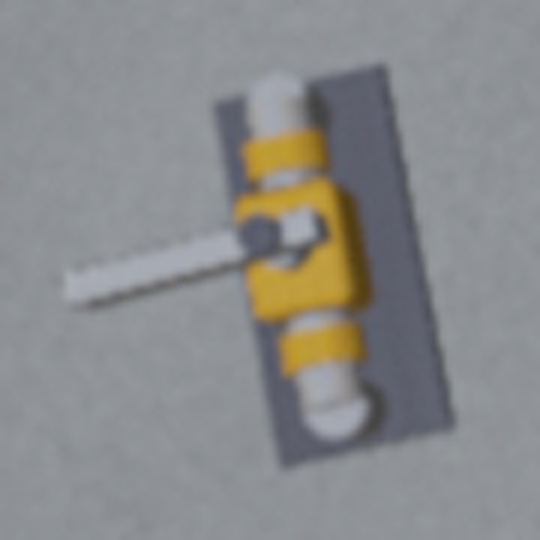

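View pics/l2.png

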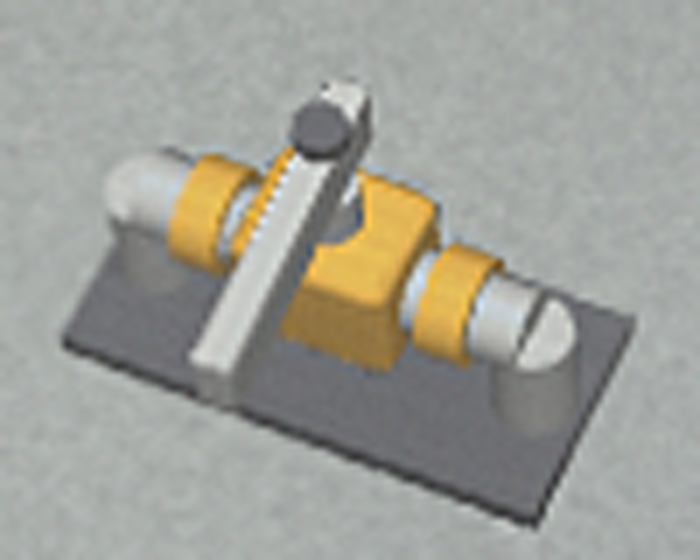

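```bash
python3 - <<'E'
from h import *
d=vision.get_image('side'); t=vision.get_image('top')
q=plane(d,[[223.9,374.3],[291.4,400],[305.3,370.7]],.01); print(q.round(4)); v=q[1]-q[0]; print('side edge',np.degrees(np.arctan2(v[1],v[0]))); v=q[2]-q[1]; print('short',np.degrees(np.arctan2(v[1],v[0])))
# top corners: crop/6+(150,230): 
q=plane(t,np.array([[215,103],[283,467],[455,428],[385,66]])/6+[150,230],.01); print(q.round(4))
for a,b in((0,1),(3,2),(1,2),(0,3)):
    v=q[b]-q[a]; print(np.degrees(np.arctan2(v[1],v[0])))
go(.4074,.3538,.2,15.2)
E
```

```text
[[0.4816 0.3573 0.01  ]
 [0.3366 0.3255 0.01  ]
 [0.3527 0.2562 0.01  ]]
side edge -167.61590384582405
short -76.97288660329436
[[0.4853 0.3533 0.01  ]
 [0.3399 0.3211 0.01  ]
 [0.3544 0.2534 0.01  ]
 [0.4994 0.2849 0.01  ]]
-167.5282859051793
-167.75114444533105
-77.90129554877387
-78.3451359234883
t 29.65 pos [0.5254 0.0167 0.1925] yaw -83.9 q1,7 [ 0.22 -1.69] f [-0.2  0.5 -0.1] w 0.06
rotvec [ -0.  -99.1   0. ] shift after turn cm [-2.55 -0.75 35.62] | shift w/o turn [-34.77  -0.74  -8.14]
```

Call:
{"op": "send_rows", "data": {"series": [[0,[0,0,0],[0,-8.3,0]],[0,[0,0,0],[0,-8.3,0]],[0,[0,0,0],[0,-8.3,0]],[0,[0,0,0],[0,-8.3,0]],[0,[0,0,0],[0,-8.3,0]],[0,[0,0,0],[0,-8.3,0]],[2,[0,0,0],[0,-8.3,0]],[3.4,[0,0,0],[0,-8.3,0]],[3.4,[0,0,0],[0,-8.3,0]],[3.4,[0,0,0],[0,-8.3,0]],[3.4,[0,0,0],[0,-8.3,0]],[3.4,[0,0,0],[0,-7.8,0]],[3.4,[-0.3,0,4.4],[0,0,0]],[3.4,[-0.3,0,4.4],[0,0,0]],[3.4,[-0.3,0,4.4],[0,0,0]],[3.4,[-0.3,0,4.4],[0,0,0]],[3.4,[-0.3,0,4.4],[0,0,0]],[3.4,[-0.3,0,4.4],[0,0,0]],[3.4,[-0.3,0,4.4],[0,0,0]],[3.4,[-0.3,0,4.4],[0,0,0]]]}}

```text
time: 31.65
tool_pos: [0.409, 0.3521, 0.1924]
tcp_rot: [-1.57, 0.0, 0.265]
wrist_force: [0.8, -0.4, 0.8]
grip_width: 0.371
```

```bash
python3 - <<'E'
from h import *
d=vision.get_image('side'); t=vision.get_image('top')
go(.4074,.3538,.09,15.2)
crop(d,190,150,170,260,2.3,'pics/d1.png'); crop(t,150,130,260,200,3,'pics/d2.png')
E
```

```text
t 31.75 pos [0.4057 0.3571 0.193 ] yaw 15.8 q1,7 [-0.15 -0.82] f [ 0.2  0.  -0.2] w 3.38
rotvec [-0.3  0.6 -0. ] shift after turn cm [ 0.08 10.3  -0.36] | shift w/o turn [ 0.08 10.3  -0.42]
```

View pics/d1.png

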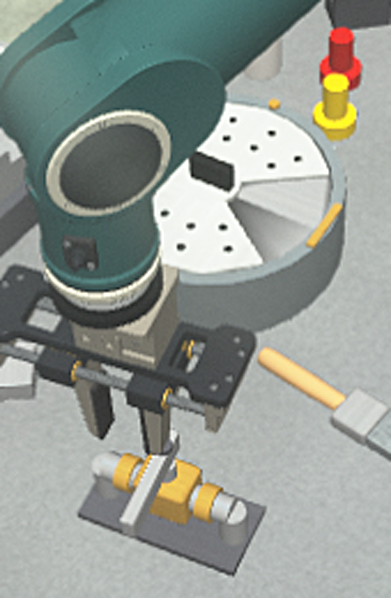

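View pics/d2.png

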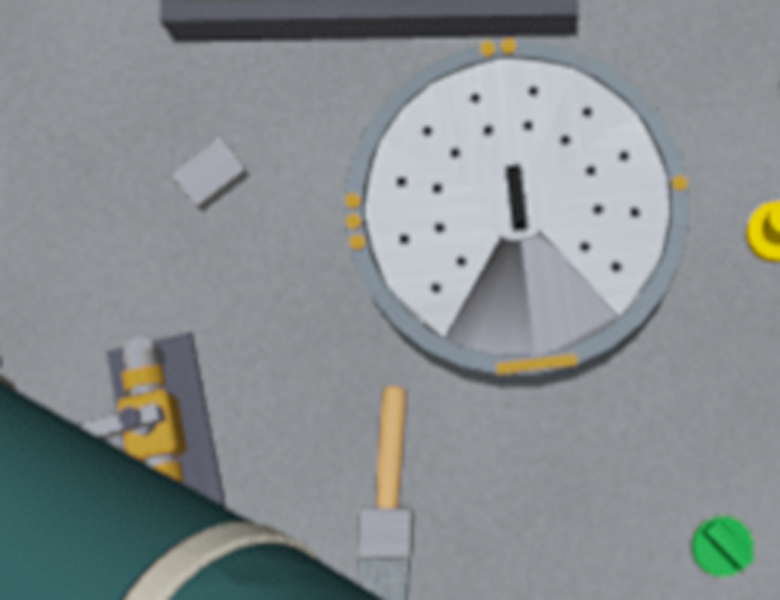

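```bash
python3 - <<'E'
from h import *
t=vision.get_image('top')
q=plane(t,np.array([[446,335],[620,315]])/3+[150,130],.084)[:,:2]-[.5845,.0227]; print(np.hypot(*q.T),np.degrees(np.arctan2(q[:,1],q[:,0]))%360)
E
```

```text
[0.1152492  0.11787177] [152.44031505 221.09881055]
```

Call:
{"op": "send_rows", "data": {"series": [[3.4,[0.1,3,-0.3],[0,0.6,0]],[3.4,[0,3,0],[0,0,0]],[3.4,[0,3,0],[0,0,0]],[3.4,[0,1.3,0],[0,0,0]],[3.4,[0,0,0],[0,0,0]],[0,[0,0,0],[0,0,0]],[0,[0,0,0],[0,0,0]],[0,[0,0,0],[0,0,0]],[0,[0,0,0],[0,0,0]],[0,[0,0,0],[0,0,0]]], "squeeze": 15}}

```text
time: 32.8
tool_pos: [0.4109, 0.3476, 0.0907]
tcp_rot: [-1.571, -0.001, 0.254]
wrist_force: [-3.3, -0.3, 6.7]
grip_width: 0.131
```

```bash
python3 - <<'E'
from h import *
d=vision.get_image('side')
piv=np.array([.4205,.3055])
p=manip.state()['tool_pos'][:2]-piv; print('r',np.hypot(*p),np.degrees(np.arctan2(p[1],p[0])))
a=np.radians(147.3); r=np.hypot(*p); go(*(piv+r*np.array([np.cos(a),np.sin(a)])),.09,57.3)
crop(d,190,250,170,170,3.5,'pics/d3.png')
E
```

```text
r 0.04320173216873765 102.87416055994711
t 32.85 pos [0.4109 0.3476 0.0907] yaw 14.6 q1,7 [-0.22 -0.93] f [-2.  -0.9  6.8] w 1.21
rotvec [  0.  -42.7   0.1] shift after turn cm [-3.02  0.07  1.23] | shift w/o turn [-3.06  0.07 -1.14]
```

View pics/d3.png

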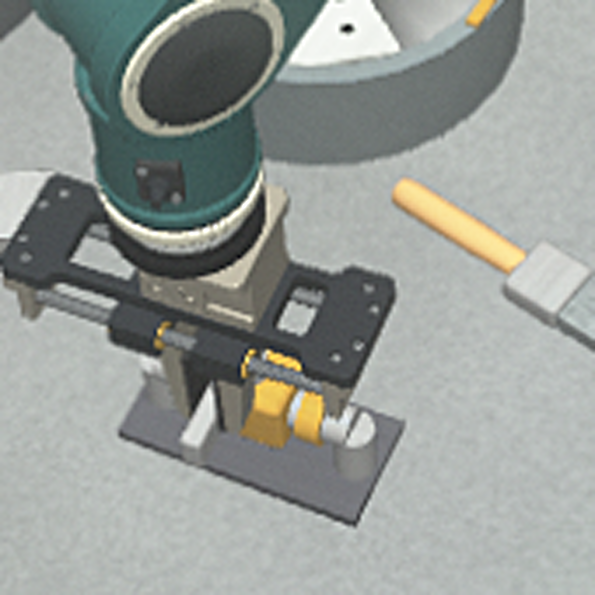

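Call:
{"op": "send_rows", "data": {"series": [[0,[-0.46,0,-0.02],[0,-6.1,0]],[0,[-0.46,0,-0.02],[0,-6.1,0]],[0,[-0.46,0,-0.02],[0,-6.1,0]],[0,[-0.46,0,-0.02],[0,-6.1,0]],[0,[-0.46,0,-0.02],[0,-6.1,0]],[0,[-0.46,0,-0.02],[0,-6.1,0]],[0,[-0.46,0,-0.02],[0,-6.1,0]],[0,[0,0,0],[0,0,0]],[0,[0,0,0],[0,0,0]]]}}

```text
time: 33.75
tool_pos: [0.3846, 0.329, 0.0907]
tcp_rot: [-1.571, 0.0, 1.0]
wrist_force: [-5.7, -2.1, 10.5]
grip_width: 0.13
```

```bash
python3 - <<'E'
from h import *
piv=np.array([.4205,.3055])
p=manip.state()['tool_pos'][:2]-piv; print('r',np.hypot(*p),np.degrees(np.arctan2(p[1],p[0])))
go(.4,.3,.2,57.3)
E
```

```text
r 0.04288450014934566 146.75931863999526
t 33.75 pos [0.3846 0.329  0.0907] yaw 57.3 q1,7 [-0.07 -0.31] f [-5.7 -2.1 10.5] w 1.2
rotvec [ 0. -0. -0.] shift after turn cm [ -1.61 -10.93  -2.86] | shift w/o turn [ -1.61 -10.93  -2.86]
```

Release, rise, and back off to view it.

Call:
{"op": "send_rows", "data": {"series": [[3.4,[0,0,0],[0,0,0]],[3.4,[0,0,0],[0,0,0]],[3.4,[0,0,0],[0,0,0]],[3.4,[0,-3,0],[0,0,0]],[3.4,[0,-4,0],[0,0,0]],[3.4,[0,-4,0],[0,0,0]],[3.4,[4.4,0,-1],[0,0,0]],[3.4,[4.4,0,-1],[0,0,0]],[3.4,[4.4,0,-2],[0,0,0]],[3.4,[0,0,-4],[0,0,0]],[3.4,[0,0,-4],[0,0,0]],[3.4,[0,0,-4],[0,0,0]],[3.4,[0,0,-4],[0,0,0]],[3.4,[0,0,-4],[0,0,0]],[3.4,[0,0,0],[0,0,0]]]}}

```text
time: 35.25
tool_pos: [0.6644, 0.3037, 0.1979]
tcp_rot: [-1.574, 0.002, 0.99]
wrist_force: [0.1, -0.3, -0.8]
grip_width: 0.369
```

```bash
python3 - <<'E'
from h import *
d=vision.get_image('side'); t=vision.get_image('top')
go(.4,.3,.2,57.3)
cv2.imwrite('pics/e1.png',d['color']); cv2.imwrite('pics/e2.png',t['color'])
for n,d in(('top',t),('side',d)):
    P=cloud(d); m=(P[...,2]>.095)&(P[...,2]<.125)&(P[...,0]>.33)&(P[...,0]<.5)&(P[...,1]>.22)&(P[...,1]<.45)
    k,l,st,ce=cv2.connectedComponentsWithStats(m.astype(np.uint8))
    for i in range(1,k):
        if st[i,4]>10:
            pts=np.argwhere(l==i)[:,::-1]; q=plane(d,pts,.107)[:,:2]; w,V=np.linalg.eigh(np.cov(q.T)); b=cv2.minAreaRect(q.astype(np.float32))
            print(n,st[i],q.mean(0).round(4),np.degrees(np.arctan2(V[1,1],V[0,1])),np.sqrt(12*w),b)
E
```

```text
t 35.35 pos [0.6591 0.3092 0.1986] yaw 57.2 q1,7 [0.01 0.12] f [-0.6 -0.2  0.1] w 3.39
rotvec [-0.1 -0.1 -0. ] shift after turn cm [-14.77  -0.14  21.3 ] | shift w/o turn [-14.82  -0.1   21.27]
top [173 261  29  38 291] [0.3988 0.3192] 147.55461335403612 [0.0157058  0.09266975] ((0.39862385392189026, 0.32095620036125183), (0.01999535970389843, 0.09280496835708618), 57.2457389831543)
side [255 336  22  45 337] [0.3951 0.3226] 145.95288684749764 [0.01385837 0.10030436] ((0.3956013023853302, 0.3226184546947479), (0.01630527153611183, 0.10047133266925812), 54.15890121459961)
```

View pics/e1.png

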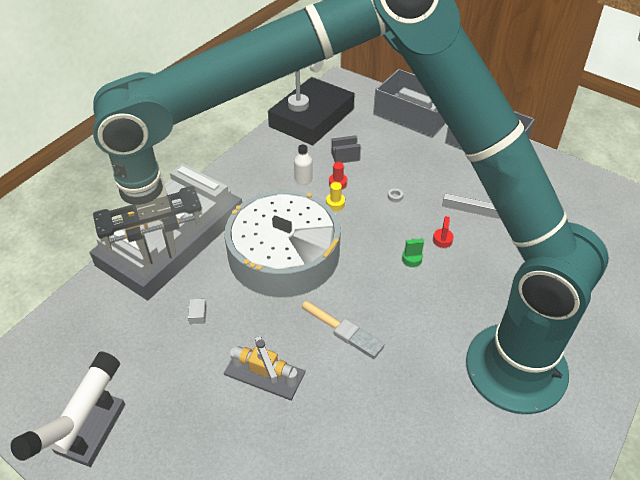

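View pics/e2.png

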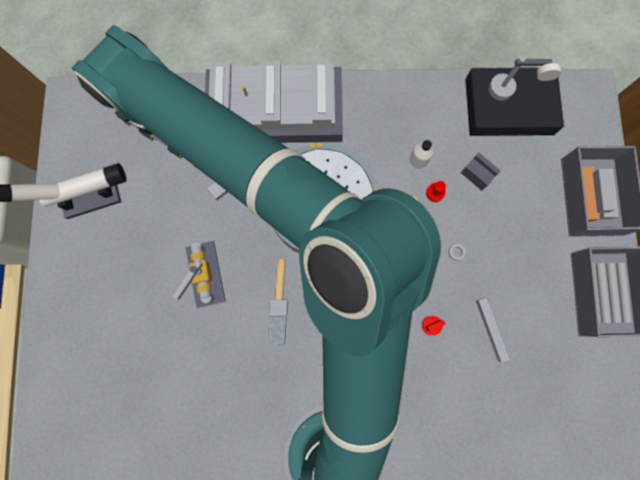

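Call:
{"op": "send_rows", "data": {"series": [[3.4,[0,-3,0],[0,0,0]],[3.4,[0,-2,0],[0,0,0]],[3.4,[0,0,0],[0,0,0]],[3.4,[0,0,0],[0,0,0]],[3.4,[0,0,0],[0,0,0]]]}}

```text
time: 35.85
tool_pos: [0.6575, 0.3104, 0.2482]
tcp_rot: [-1.57, 0.002, 1.001]
wrist_force: [-1.3, -0.1, -0.2]
grip_width: 0.367
```

```bash
python3 - <<'E'
from h import *
from station import sign_off
go(.66,.31,.25,57); print(sign_off())
E
```

```text
t 35.85 pos [0.6575 0.3104 0.2482] yaw 57.4 q1,7 [0.01 0.15] f [-1.3 -0.1 -0.2] w 3.38
rotvec [-0.   0.4 -0.1] shift after turn cm [ 0.1  -0.18 -0.23] | shift w/o turn [ 0.1  -0.18 -0.23]
the job is handed in; nothing more can be done
None
```

The job is done and handed in at about 36 s. Only two electrodes were on the table: the round-headed one and the blade. I saw no square-headed one.

- **Electrodes:** The blade stands in pocket 3 and the round-headed one in pocket 1. I saw each one upright through the opening after its release, before turning the cap over it; I could not see them again with the cap closed. The round electrode had been knocked a few centimetres aside before I reached it, so I measured it again and picked it from its new place.
- **Cap:** The last top view put the middle of the opening at about 186.8° against 186.1° for the solid quarter. A rougher reading from the side view gave 184.5°. Both are well inside the 10° limit.
- **Lever:** The two cameras read the lever direction as 147.6° (top) and 146.0° (side). With the shut position at 102.3°, that is 45.3° and 43.7°, both within the 8° allowed. I took the shut position from the pipe's direction; the lever itself started about 3° off it.
- **Other things:** In the last side picture everything else looked to be in its original place, but I did not measure those positions. The gripper was clear of everything, with almost no force at the wrist.

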